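Load a test plate into the reader and hold its cam lift up

TASK

Pull the test plate with the blue top edge straight up out of its rack, stand it fully down in the yellow-lipped slot of the reader's cam lift and let go of it without dropping it. Then swing the red-handled cam lever until it stands straight up, where the lift is highest, and finish while still holding it there, because it springs back when let go. Leave the grey plates in the rack, and do not disturb the bottle or the screwdriver.

Things in the scene. Friction and masses are not known exactly. Their poses are not given: they have to be found in the camera images.
- rack: White plastic rack, fixed to the table, 175 mm (its x) by 96 mm (its y), 45 mm high. Three slots 65 mm apart along its x, at x = -65, 0 and +65 mm; each slot is 8.6 mm wide (x), 78 mm long (y) and 35 mm deep, floor 10 mm above the table. Every slot holds one upright plate; which one holds the blue plate varies. Origin: centre of the underside, on the table; z up.
- blue_plate: The blue test plate, upright: 70 mm wide (along its y), 100 mm tall (z), 6 mm thick (x), about 90 g, white frame with a blue window and a blue top edge strip (the top 20 mm, where it is gripped across its thickness). Origin: centre of the lower edge; z up. It starts standing in one slot of the rack, with 65 mm of it above the slot's mouth; its x is along the rack's x (either face may face the lift). The mass varies by about 30 %.
- grey_plate_a: A grey test plate, upright: 70 mm wide (along its y), 100 mm tall (z), 6 mm thick (x), about 90 g, white frame with a grey window and a grey top edge strip (the top 20 mm, where it is gripped across its thickness). Origin: centre of the lower edge; z up. Same shape as the blue plate; stays in the rack (moving it 25 mm spoils the job).
- grey_plate_b: The other grey test plate, upright: 70 mm wide (along its y), 100 mm tall (z), 6 mm thick (x), about 90 g, white frame with a grey window and a grey top edge strip (the top 20 mm, where it is gripped across its thickness). Origin: centre of the lower edge; z up. Same shape as the blue plate; stays in the rack (moving it 25 mm spoils the job).
- reader: Plate reader, fixed to the table: grey base 150 x 150 x 12 mm from 65 mm in front (-x) to 85 mm behind (+x) of its origin, two aluminium side plates 86 mm high at y = +-58 mm, and a black sensor block 140 mm high and 60 mm wide (y) at x = 52 to 82 mm behind the lift slot. Origin: on the table, straight below the middle of the lift slot; z up; x points away from the robot (turned by a small yaw).
- lift_slot (a point): Centre of the floor of the slot in the aluminium lift, 96 mm above the table with the lift down; axes as the reader's. It rises with the lift. The slot is 9 mm wide along its x, 76 mm long along its y and 28 mm deep, with flared yellow lips that reach 46 mm above the floor and open to about 19 mm by 86 mm. The plate stands in it with its thickness along the slot's x. It is carried by nothing but the cam.
- lever (a joint): Angle of the cam lever, rad. 0: at rest, pointing at the robot side (the reader's -x) and 10 degrees above level. It grows as the handle swings up and over towards +x; at 1.40 the lever stands straight up, where the cam has raised the lift by 12.4 mm, its highest; further on (stop at 2.3) the lift sinks again. A spring turns it back to 0 when let go: it takes 2 to 3 N at the handle at the start and about 4 N when upright.
- lever_grip (a point): Middle of the red handle of the lever: a bar 16 mm in diameter and 68 mm long, parallel to the reader's y, free for gripping across from above at any lever angle (the lever's arm is at its inner, +y end; its outer end is free). It travels on a circle of 90 mm radius about point lever_hinge; at rest it is 75 mm above the table, upright 150 mm.
- lever_hinge (a point): Point on the lever's fixed axis, in the plane of the middle of the handle, 60 mm above the table; axes as the reader's; the lever turns about its y.
- sample_bottle: Small translucent white bottle with a white cap, 42 mm in diameter, 85 mm tall, standing beyond the work. Origin: centre of its underside. Leave alone (25 mm).
- screwdriver: Screwdriver with a green handle, 170 mm long, lying beyond the reader along its own x. Leave alone (25 mm).
Mind the look-alikes: they are no part of the job. Leave any orange look-alike of the blue_plate alone.

How it is judged:
On the way, in this order (a step that is already met when the one before it is completed fails the run):
1. the blue plate is drawn up clear of its rack (z of blue_plate in the frame of rack above 0.05 m and angle between blue_plate's own z axis and vertical below 0.35 rad), for 0.1 s.
2. the blue plate stands fully down in the lift's slot, let go, with the lever still at rest (x of blue_plate in the frame of lift_slot between -0.006 and 0.006 m and y of blue_plate in the frame of lift_slot between -0.008 and 0.008 m and z of blue_plate in the frame of lift_slot between -0.004 and 0.005 m and angle between blue_plate's own z axis and vertical below 0.17 rad and angle between the x axis of blue_plate and the x axis of lift_slot, either way round below 0.2 rad and contact force between each of the fingers, the arm and blue_plate below 0.05 N and value of joint lever below 0.3 rad), for 0.2 s.
3. the lever is held straight up, the lift at its highest (value of joint lever between 1.24 and 1.56 rad and contact force between any of the fingers, the arm and lever above 0.5 N), for 0.3 s.
At the end, for the whole second after the job is handed in: The robot is holding the lever (over 0.5 N of contact) at 1.40 +- 0.16 rad, still, so that the lift is at its highest; the blue plate stands in the lift's slot untouched by the robot, its lower edge within 5 mm of the slot floor (within 6 mm across and 8 mm along the slot), upright within 0.17 rad (all of step 3 and x of blue_plate in the frame of lift_slot between -0.006 and 0.006 m and y of blue_plate in the frame of lift_slot between -0.008 and 0.008 m and z of blue_plate in the frame of lift_slot between -0.004 and 0.005 m and angle between blue_plate's own z axis and vertical below 0.17 rad and angle between the x axis of blue_plate and the x axis of lift_slot, either way round below 0.2 rad and contact force between each of the fingers, the arm and blue_plate below 0.05 N and velocity of joint lever between -0.2 and 0.2 rad/s and linear speed of blue_plate below 0.05 m/s); the arm keeps its last pose, push and grip.
It fails at once if a grey plate in the rack is moved more than 25 mm (distance of grey_plate_a from where it was at the start of the episode above 0.025 m).
It fails at once if a grey plate in the rack is moved more than 25 mm (distance of grey_plate_b from where it was at the start of the episode above 0.025 m).
It fails at once if the sample bottle is moved more than 25 mm (distance of sample_bottle from where it was at the start of the episode above 0.025 m).
It fails at once if the screwdriver is moved more than 25 mm (distance of screwdriver from where it was at the start of the episode above 0.025 m).
It fails at once if the blue plate is dropped (falls faster than 0.6 m/s, a drop of about 20 mm, out of the gripper) (linear speed of blue_plate above 0.6 m/s and contact force between the fingers and blue_plate below 0.05 N).
It also fails if it takes over 58 s, if anything falls off the work surface, if the arm or the gripper's body presses on something with over 40 N, if the wrist force passes 120 N, or if a joint passes its speed limit or range.

ROBOT

A 6-joint arm with a two-finger parallel gripper is mounted at the origin on the work surface. World frame = base frame: x ahead of the robot, y to its left, z up, the work surface at z = 0. Lengths are in m, angles in rad, forces in N, time in s.
With the tool pointing down it reaches from about 0.375 to 0.925 m from the base axis. Payload 5.7 kg.
Tool frame: the origin (TCP) lies at the very end of the fingers, on their centre line; the grasp point (between the pads) lies 19 mm behind it; y points along the fingers, z is the direction in which the jaws open and shut, and the axes are right-handed (so a half turn about y gives the same grasp; the last joint's range is limited). The gripper opens to 88 mm and grips with 3 to 60 N. Pads are 20 mm wide; open, the fingers measure 115 mm over their backs; the gripper's body (75 mm by 178 mm) begins 61 mm behind the grasp point.
Start: joints at [1.003, 0.359, 1.51, -0, 1.272, -0.115], TCP at [0.262, 0.54, 0.223] pointing down, gripper open.
Joint ranges: [-2.97, 2.97], [-1.01, 2.36], [0.21, 2.38], [-0.96, 4.11], [0.2, 2.71], [-2.98, 2.98]. Speed limits (rad/s): [2.39, 2.39, 3.14, 3.14, 3.14, 3.14].

INTERFACE

Orientations are given as a rotation vector (axis times angle).
In Python, from station import bot, imaging gives the robot as it stands.
- The arm moves only by the tool step_arm, never from a script. Its argument "plan" is a list of rows, each a list of 4 numbers: the shift along the tool's x, y, z in m, then the turn about the tool's y in rad. In form: [[dx, dy, dz, spin], ...]. A call has 1 to 10 rows; each row shifts and turns the pose as measured when the row begins, along the tool's axes as they then stand; what a row does not reach is not made up. A row lasts 1/12 s, in which the tool goes at most 41.7 mm and 7.16 degrees, less where a joint would pass 70% of its speed; a pose out of reach is approached as far as the arm can. A call with a gripper value outside its range is refused whole. "fingers" is the finger opening in m, from 0 to 0.0878, set as the call begins (left out, the last holds). The fingers move at their own pace and stop on an object; "grip_force" is the grip in N (left out, the last holds). Time passes only in rows, so rows that do not move let the fingers close. It gives the time, the measured TCP pose, the force and the opening at its end, in the units of the state.
- bot.observe(): the state, without advancing time (a new reading comes with each control period).
- imaging.capture(name): name is "scene" or "top" or "wrist"; returns a dict with "img" (384x512x3 uint8, red, green, blue), "fx", "fy", "cx", "cy" (pixels), "k1" (the pictures are not rectified: a ray, as slopes to the right and down, at radius r is drawn at 1 + k1 r^2 times it, then the intrinsics apply), "camera_from_world" (4x4, takes a point from world to camera coordinates); the wrist camera has in their place "mount" (4x4, takes a point from camera to tool coordinates, whose origin is the TCP and whose axes are the tool frame's). Camera axes: x right, y down, z forward; pixel columns grow to the right and rows downward; lengths in m; the calibration is good to about 2 mm. A picture is of the moment at which its call begins: read the wrist's pose just before it. There is no depth.
- bot.hand_in(): hands the job in, once; it reports no verdict.
The state is a dict: "t": time; "qpos": joint angles; "joint_velocities": joint speeds; "joint_torque": joint torques, N m; "tcp_pos": TCP position; "orientation": TCP orientation; "wrist_force": force on the tool from outside, world axes, zero at the start; "moment": the same for the moment, N m; "width": opening from 0.0 (shut) to 1.0 (fully open).
Only numpy, scipy, OpenCV 4.12 (cv2) and the standard library are available. Lean on these libraries where they do the work, as an engineer would, in place of code of your own. Each camera call takes 0.05 s, during which the arm holds its last target.

## Working session

There is one attempt and no reset: what is moved stays moved. The work goes in short steps, Python scripts to look and compute and a tool call to move; the robot and the scene stay as the last step left them, time stands still between calls to the robot, and variables do not carry over. Pictures are saved under pics/ and viewed, and the job is handed in when it is done.

Besides the shell and the picture viewer there is one more tool, called after "Call:" as a command line: name --pt "numbers of a row" for each row, then --argument value for the rest. step_arm: Moves the arm, as the interface text tells. Its arguments: {"type":"object","properties":{"plan":{"type":"array"},"fingers":{"type":"number"},"grip_force":{"type":"number"}},"required":["plan"]}

```bash
mkdir -p pics; ls; python3 - <<'E'
from station import bot, imaging
import cv2
s=bot.observe(); print(s)
for n in ["scene","top","wrist"]:
    c=imaging.capture(n)
    cv2.imwrite(f"pics/{n}0.png",c["img"][:,:,::-1])
    print(n,{k:v for k,v in c.items() if k!="img"})
E
```

```text
pics
{'t': 0.0, 'qpos': array([ 1.00292291e+00,  3.59498547e-01,  1.51141079e+00,  2.25836412e-05,
        1.27249728e+00, -1.15106295e-01]), 'joint_velocities': array([-0.00299169,  0.00131936,  0.00014912, -0.00048992, -0.00098765,
        0.00124006]), 'joint_torque': array([ 4.26480701e-04, -5.15375340e+01, -2.70723367e+01,  6.77927001e-02,
        3.46651836e-02, -2.34216186e-04]), 'tcp_pos': array([0.26210839, 0.53896621, 0.22182167]), 'orientation': array([-1.54318647,  0.35563696, -0.35464363]), 'wrist_force': array([-0.63902966,  0.63282962, -0.42712355]), 'moment': array([ 0.00345158,  0.02721901, -0.04777692]), 'width': 0.9971319868597949}
scene {'fx': 390.6732909064729, 'fy': 390.6732909064729, 'cx': 263.3656027922851, 'cy': 193.7517450492492, 'k1': -0.012688652561318672, 'camera_from_world': array([[-0.55789398,  0.82987036,  0.00833677,  0.30420179],
       [ 0.69289972,  0.47129509, -0.5456839 , -0.38358169],
       [-0.45677598, -0.29865722, -0.83794963,  1.32367326],
       [ 0.        ,  0.        ,  0.        ,  1.        ]])}
top {'fx': 455.39833459109195, 'fy': 4
[... 154 characters left out ...]
0.01833863,  0.00897379],
       [-0.99456655,  0.00166976, -0.10408934,  0.60182815],
       [ 0.10404054, -0.01861349, -0.99439887,  1.04877605],
       [ 0.        ,  0.        ,  0.        ,  1.        ]])}
wrist {'fx': 269.42344939494967, 'fy': 269.42344939494967, 'cx': 256.7795373059004, 'cy': 193.90616082182197, 'k1': 0.0018627672473402457, 'mount': array([[-4.21500745e-04,  9.60047033e-01,  2.79838375e-01,
        -7.66179235e-02],
       [ 1.78254695e-03, -2.79837234e-01,  9.60045803e-01,
        -1.61713657e-01],
       [ 9.99998322e-01,  9.03485063e-04, -1.59337731e-03,
         4.49359610e-04],
       [ 0.00000000e+00,  0.00000000e+00,  0.00000000e+00,
         1.00000000e+00]])}
```

View pics/scene0.png

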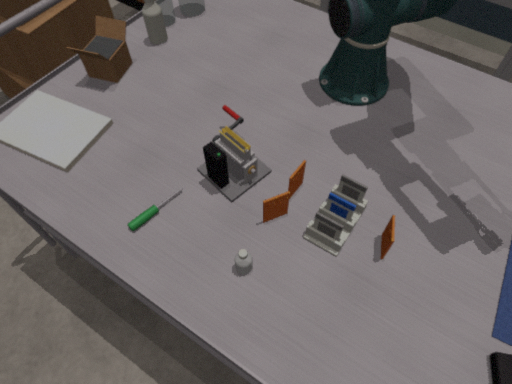

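View pics/top0.png

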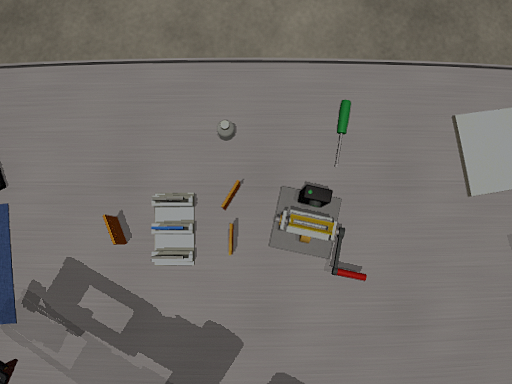

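View pics/wrist0.png

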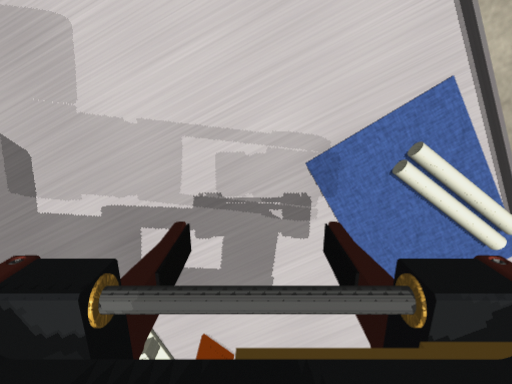

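The scene shows the rack at (335,213) with the blue plate in its middle slot. The reader is at (235,165), the red lever handle at (232,113), the bottle at (243,262), the screwdriver at (150,212), and there are three orange decoys. In the top view the rack is at (173,228) and the handle at (350,274). I'll enlarge both.

```bash
python3 - <<'E'
import cv2,numpy as np
t=cv2.imread("pics/top0.png"); s=cv2.imread("pics/scene0.png")
def crop(im,x0,y0,w,h,f,n):
    cv2.imwrite(n,cv2.resize(im[y0:y0+h,x0:x0+w],None,fx=f,fy=f,interpolation=cv2.INTER_CUBIC))
crop(t,135,180,80,90,6.5,"pics/t_rack.png")
crop(t,265,175,110,115,5,"pics/t_read.png")
crop(s,290,165,100,90,6.5,"pics/s_rack.png")
crop(s,190,95,90,105,5.5,"pics/s_read.png")
E
```

```text
(no output)
```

View pics/t_rack.png

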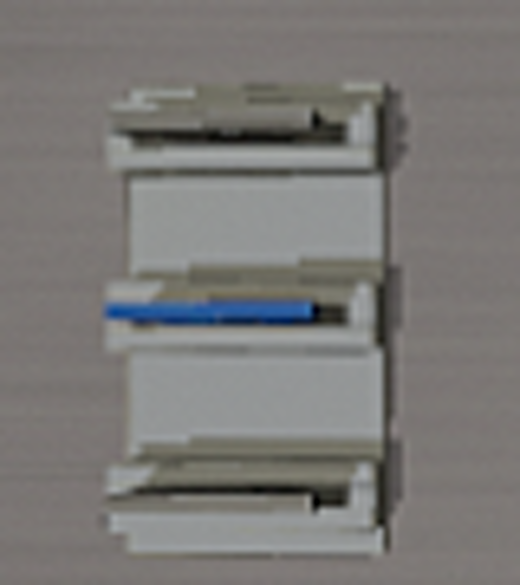

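View pics/t_read.png

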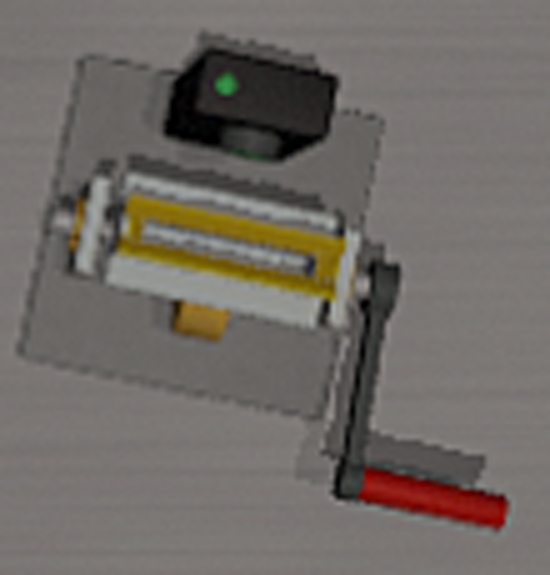

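View pics/s_rack.png

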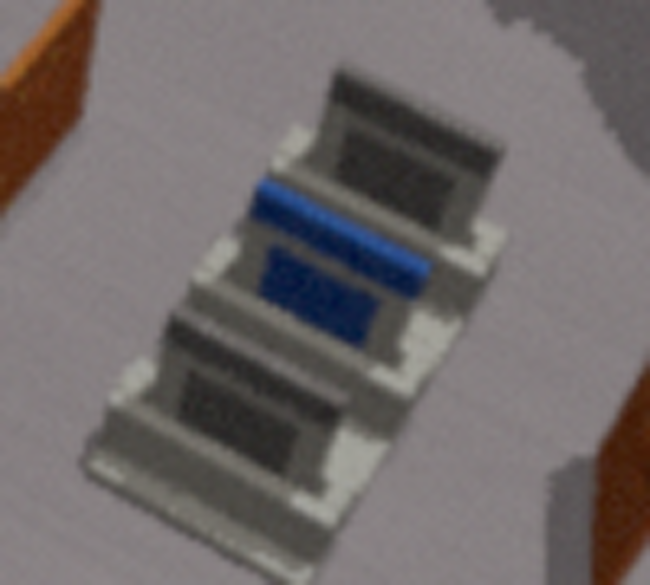

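View pics/s_read.png

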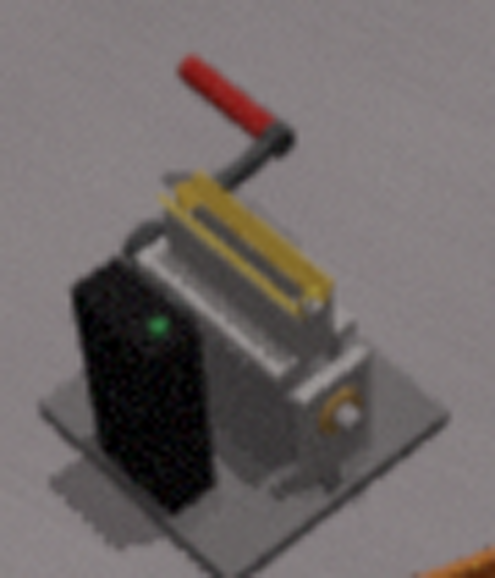

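```bash
cat > h.py <<'E'
import numpy as np, cv2
from scipy.optimize import least_squares
from scipy.spatial.transform import Rotation as R
CAM={"scene":dict(fx=390.6732909064729,cx=263.3656027922851,cy=193.7517450492492,k1=-0.012688652561318672,T=np.array([[-0.55789398,0.82987036,0.00833677,0.30420179],[0.69289972,0.47129509,-0.5456839,-0.38358169],[-0.45677598,-0.29865722,-0.83794963,1.32367326],[0,0,0,1]])),
"top":dict(fx=455.39833459109195,cx=256.9979397421183,cy=193.20363517126282,k1=-0.13974989329285165,T=np.array([[-0.00359788,-0.99982536,0.01833863,0.00897379],[-0.99456655,0.00166976,-0.10408934,0.60182815],[0.10404054,-0.01861349,-0.99439887,1.04877605],[0,0,0,1]]))}
WR=dict(fx=269.42344939494967,cx=256.7795373059004,cy=193.90616082182197,k1=0.0018627672473402457)
MOUNT=np.array([[-4.21500745e-04,9.60047033e-01,2.79838375e-01,-7.66179235e-02],[1.78254695e-03,-2.79837234e-01,9.60045803e-01,-1.61713657e-01],[9.99998322e-01,9.03485063e-04,-1.59337731e-03,4.49359610e-04],[0,0,0,1]])
def wristcam(pos,rv):
    T=np.eye(4);T[:3,:3]=R.from_rotvec(rv).as_matrix();T[:3,3]=pos
    return dict(WR,T=np.linalg.inv(T@MOUNT))
def proj(c,p):
    p=np.atleast_2d(p);q=p@c["T"][:3,:3].T+c["T"][:3,3];s=q[:,:2]/q[:,2:]
    s=s*(1+c["k1"]*(s**2).sum(1,keepdims=True));return s*c["fx"]+[c["cx"],c["cy"]]
def tri(obs,z=None):
    "obs: list of (cam,(u,v)); z fixes height"
    if z is None:
        f=lambda p:np.concatenate([(proj(c,p)[0]-uv)/c["fx"] for c,uv in obs])
        r=least_squares(f,[0.6,0,0.1],x_scale=.1); p=r.x
    else:
        f=lambda p:np.concatenate([(proj(c,[p[0],p[1],z])[0]-uv)/c["fx"] for c,uv in obs])
        r=least_squares(f,[0.6,0]); p=np.array([*r.x,z])
    return p, np.abs(r.fun).max()*400
E
python3 - <<'E'
from h import *
np.set_printoptions(precision=4,suppress=True)
t=CAM["top"];s=CAM["scene"]
rt=lambda x,y:np.array([135+x/6.5-.42,180+y/6.5-.42]); rs=lambda x,y:np.array([290+x/6.5-.42,165+y/6.5-.42])
lt=lambda x,y:np.array([265+x/5-.4,175+y/5-.4]); ls=lambda x,y:np.array([190+x/5.5-.4,95+y/5.5-.4])
for n,a,b in [("blue+y",rt(107,311),rs(428,266)),("blue-y",rt(312,311),rs(262,186)),
 ("lip -x-y",lt(338,298),ls(200,172)),("lip +x-y",lt(345,237),ls(165,197)),("lip -x+y",lt(122,250),ls(332,283)),("lip +x+y",lt(130,195),ls(298,312)),
 ("h in",lt(362,483),ls(272,128)),("h out",lt(505,512),ls(188,65))]:
    print(n,*tri([(t,a),(s,b)]))
for n,a in [("base -x+y",lt(20,353)),("base -x-y",lt(322,418)),("base+x+y",lt(82,58)),("base+x-y",lt(382,120))]: print(n,tri([(t,a)],.012)[0])
for n,a in [("b1",rt(107,311)),("b2",rt(312,311))]: print(n,tri([(t,a)],.11)[0])
E
```

```text
blue+y [0.5182 0.2414 0.1128] 0.30408744628178697
blue-y [0.5182 0.1733 0.1074] 0.5105245126907463
lip -x-y [ 0.5019 -0.1508  0.1322] 0.5129254937931245
lip +x-y [ 0.5275 -0.1528  0.1368] 0.8279660527083652
lip -x+y [ 0.5232 -0.0582  0.133 ] 0.3456384664520118
lip +x+y [ 0.5465 -0.0614  0.1334] 0.5390031854920235
h in [ 0.4195 -0.1703  0.0802] 0.37876203246278195
h out [ 0.4051 -0.2364  0.077 ] 0.4437538856338346
base -x+y [ 0.4788 -0.0203  0.012 ]
base -x-y [ 0.4467 -0.1653  0.012 ]
base+x+y [ 0.6208 -0.0512  0.012 ]
base+x-y [ 0.5903 -0.1972  0.012 ]
b1 [0.5187 0.2412 0.11  ]
b2 [0.5187 0.1717 0.11  ]
```

```bash
cat >> h.py <<'E'
np.set_printoptions(precision=4,suppress=True)
def togo(s,p,jaw=None):
    "tool-frame shift to world p, spin about tool y to get tool z along world yaw angle jaw (mod pi)"
    M=R.from_rotvec(s["orientation"]).as_matrix()
    d=M.T@(np.array(p)-s["tcp_pos"])
    out=[d]
    if jaw is not None:
        a=np.arctan2(M[1,2],M[0,2]); w=(jaw-a+np.pi/2)%np.pi-np.pi/2
        # tool y is down: spin +th turns z by -th about world z
        out.append(-w); out.append(M@R.from_rotvec([0,-w,0]).as_matrix())
    return out
E
python3 - <<'E'
from h import *
from station import bot
s=bot.observe()
M=R.from_rotvec(s["orientation"]).as_matrix();print(M, s["t"])
print(togo(s,[.5185,.2065,.25],0.))
E
```

```text
[[ 0.8992 -0.0007  0.4375]
 [-0.4375 -0.0012  0.8992]
 [-0.0001 -1.     -0.0014]] 0.15
[array([ 0.376 , -0.0278, -0.187 ]), np.float64(1.1180230234579536), array([[ 0.    , -0.0007,  1.    ],
       [-1.    , -0.0012, -0.    ],
       [ 0.0012, -1.    , -0.0007]])]
```

Call:
step_arm --pt "0 -0.003 0 0.112" --pt "0 -0.003 0 0.112" --pt "0 -0.003 0 0.112" --pt "0 -0.003 0 0.112" --pt "0 -0.003 0 0.112" --pt "0 -0.003 0 0.112" --pt "0 -0.003 0 0.112" --pt "0 -0.003 0 0.112" --pt "0 -0.003 0 0.112" --pt "0 -0.003 0 0.112" --fingers 0.04

```text
t: 0.98
tcp_pos: [0.2603, 0.536, 0.2485]
orientation: [-1.196, 1.248, -1.252]
wrist_force: [-0.6, 0.8, -0.7]
width: 0.458
```

```bash
python3 - <<'E'
from h import *
from station import bot
s=bot.observe()
print(s["t"],s["tcp_pos"],s["wrist_force"],s["qpos"],togo(s,[.5185,.2065,.25],0.)[:2])
E
```

```text
0.9833 [0.2603 0.536  0.2485] [-0.5894  0.8007 -0.7211] [ 1.0029  0.3377  1.4761 -0.      1.3394  1.0556] [array([0.3155, 0.0001, 0.2752]), np.float64(-0.0526539875429457)]
```

Call:
step_arm --pt "0.027 0 0.023 -0.0526" --pt "0.026 0 0.023 0" --pt "0.026 0 0.023 0" --pt "0.026 0 0.023 0" --pt "0.026 0 0.023 0" --pt "0.026 0 0.023 0" --pt "0.026 0 0.023 0" --pt "0.026 0 0.023 0" --pt "0.026 0 0.023 0" --pt "0.026 0 0.023 0"

```text
t: 1.82
tcp_pos: [0.4895, 0.2662, 0.2471]
orientation: [-1.223, 1.213, -1.21]
wrist_force: [1.0, -0.0, -0.3]
width: 0.455
```

```bash
python3 - <<'E'
from h import *
from station import bot,imaging
s=bot.observe()
print(s["t"],s["tcp_pos"],s["wrist_force"],s["qpos"],togo(s,[.5185,.2065,.25],0.)[:2])
print(repr(s["orientation"]))
c=imaging.capture("wrist")
cv2.imwrite("pics/w1.png",cv2.resize(c["img"][:,:,::-1],None,fx=1.5,fy=1.5,interpolation=cv2.INTER_CUBIC))
E
```

```text
1.8167 [0.4895 0.2662 0.2471] [ 0.9504 -0.0209 -0.2802] [ 0.3766  0.2828  1.5609 -0.0038  1.3102  0.3777] [array([ 0.0597, -0.0027,  0.029 ]), np.float64(-5.986142455283172e-05)]
array([-1.2225,  1.2129, -1.2103])
```

View pics/w1.png

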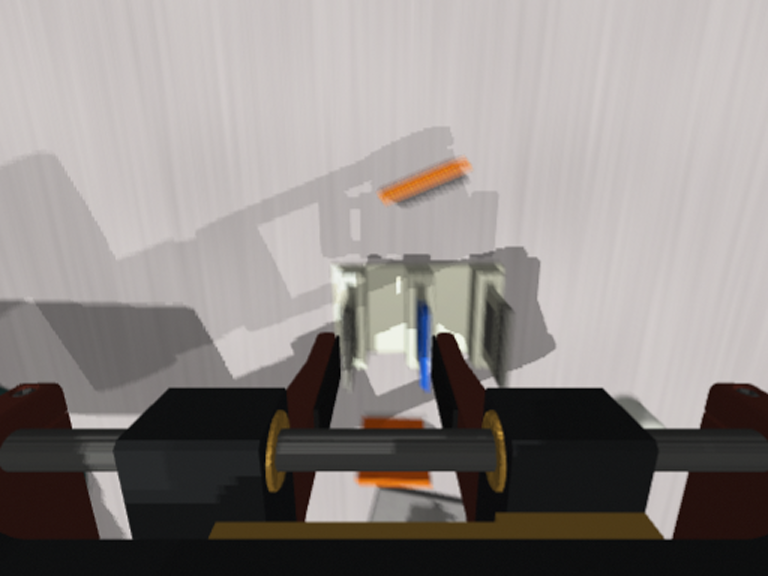

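The wrist view shows the blue edge from about (424,300) to (428,388), enlarged, just right of centre, with the grey plates on either side. The arm was still moving. I'll centre over the blue edge and look again.

Call:
step_arm --pt "0.0 0 0.0145 0" --pt "0.0 0 0.0145 0" --pt "0 0 0 0" --pt "0 0 0 0"

```text
t: 2.2
tcp_pos: [0.5256, 0.2568, 0.2456]
orientation: [-1.22, 1.217, -1.222]
wrist_force: [-0.5, 0.3, 0.3]
width: 0.454
```

```bash
python3 - <<'E'
from h import *
from station import bot,imaging
s=bot.observe()
print(s["t"],s["tcp_pos"],s["wrist_force"],togo(s,[.5185,.2065,.25],0.)[:2])
print(repr(s["orientation"]))
c=imaging.capture("wrist")
np.savez("v1.npz",pos=s["tcp_pos"],rv=s["orientation"],img=c["img"])
i=c["img"][150:280,180:360,::-1]
cv2.imwrite("pics/w2.png",cv2.resize(i,None,fx=4.4,fy=4.4,interpolation=cv2.INTER_CUBIC))
E
```

```text
2.2 [0.5256 0.2568 0.2456] [-0.5079  0.3219  0.2967] [array([ 0.0504, -0.0037, -0.0066]), np.float64(-0.010623976186794115)]
array([-1.2204,  1.2173, -1.2224])
```

View pics/w2.png

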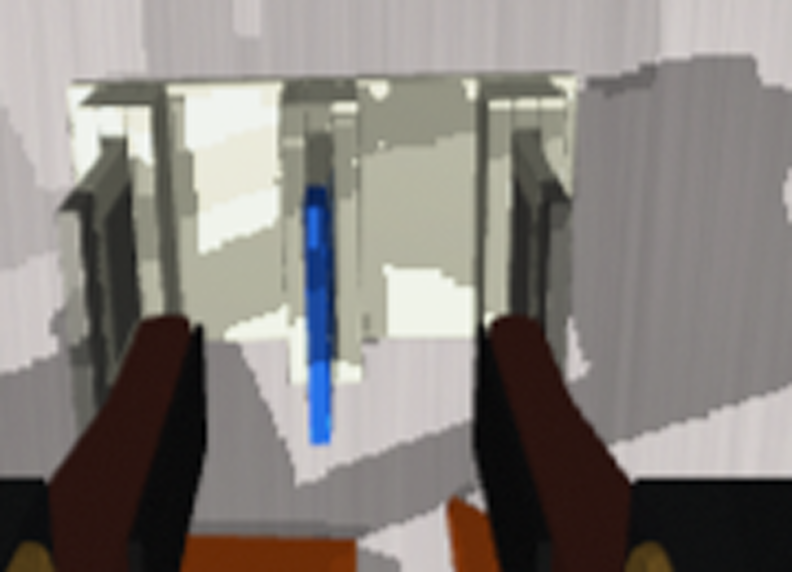

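The blue edge now runs from crop (316,186) to (320,443), clear of both fingers.

```bash
python3 - <<'E'
from h import *
v=np.load("v1.npz");w=wristcam(v["pos"],v["rv"]);t=CAM["top"];s=CAM["scene"]
rt=lambda x,y:np.array([135+x/6.5-.42,180+y/6.5-.42]); rs=lambda x,y:np.array([290+x/6.5-.42,165+y/6.5-.42])
q=lambda x,y:np.array([180+x/4.4-.4,150+y/4.4-.4])
for a,b,c in [(q(320,443),rt(107,311),rs(428,266)),(q(316,186),rt(312,311),rs(262,186))]:
    print(tri([(w,a)],.11)[0],*tri([(w,a),(t,b),(s,c)]))
E
```

```text
[0.518  0.1726 0.11  ] [0.5222 0.2159 0.1814] 20.750552718241526
[0.5181 0.2475 0.11  ] [0.5109 0.2085 0.0192] 23.566650738728477
```

```bash
python3 - <<'E'
from h import *
from station import bot
v=np.load("v1.npz");w=wristcam(v["pos"],v["rv"]);t=CAM["top"];s=CAM["scene"]
rt=lambda x,y:np.array([135+x/6.5-.42,180+y/6.5-.42]); rs=lambda x,y:np.array([290+x/6.5-.42,165+y/6.5-.42])
q=lambda x,y:np.array([180+x/4.4-.4,150+y/4.4-.4])
print(tri([(w,q(320,443)),(t,rt(312,311)),(s,rs(262,186))]))
print(togo(bot.observe(),[.518,.207,.0805],0))
E
```

```text
(array([0.5181, 0.1726, 0.1096]), np.float64(0.720666137220306))
[array([ 0.0479,  0.1658, -0.0055]), np.float64(-0.010205526531110065), array([[ 0.0001, -0.0087,  1.    ],
       [-0.9999, -0.013 , -0.    ],
       [ 0.013 , -0.9999, -0.0087]])]
```

Call:
step_arm --pt "0.016 0.01 -0.0025 -0.01" --pt "0.016 0.02 -0.003 0" --pt "0.016 0.02 0 0" --pt "0 0.02 0 0" --pt "0 0 0 0"

```text
t: 2.67
tcp_pos: [0.5145, 0.2104, 0.1756]
orientation: [-1.226, 1.204, -1.209]
wrist_force: [-0.6, 0.3, -0.3]
width: 0.457
```

```bash
python3 - <<'E'
from h import *
from station import bot,imaging
s=bot.observe()
print(s["t"],s["tcp_pos"],s["wrist_force"],togo(s,[.518,.207,.081],0.))
c=imaging.capture("wrist")
i=c["img"][150:310,150:370,::-1]
cv2.imwrite("pics/w3.png",cv2.resize(i,None,fx=3.6,fy=3.6,interpolation=cv2.INTER_CUBIC))
E
```

```text
2.6667 [0.5145 0.2104 0.1756] [-0.644   0.3492 -0.2543] [array([0.0024, 0.0946, 0.0041]), np.float64(0.006729469489135775), array([[ 0.0001, -0.0072,  1.    ],
       [-0.9999, -0.0109,  0.    ],
       [ 0.0109, -0.9999, -0.0072]])]
```

View pics/w3.png

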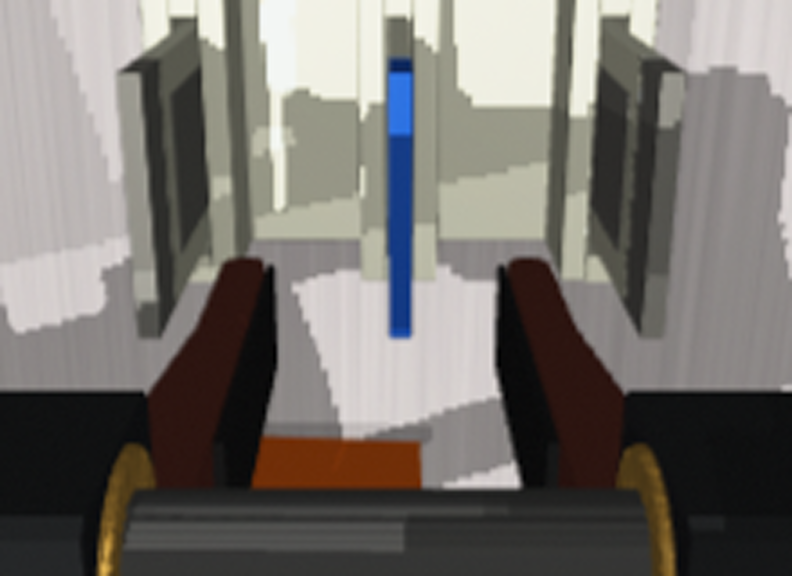

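Blue edge is at crop column 400, midway between the fingertips (385, nearer the camera). I'll make a small correction and descend.

Call:
step_arm --pt "0.0024 0.016 0.004 0.006" --pt "0 0.02 0 0" --pt "0 0.02 0 0" --pt "0 0.02 0 0" --pt "0 0.01 0 0" --pt "0 0 0 0"

```text
t: 3.22
tcp_pos: [0.5225, 0.2138, 0.0975]
orientation: [-1.212, 1.196, -1.212]
wrist_force: [-0.3, 0.3, -0.2]
width: 0.456
```

```bash
python3 - <<'E'
from h import *
from station import bot,imaging
s=bot.observe()
print(s["t"],s["tcp_pos"],s["wrist_force"],togo(s,[.518,.207,.081],0.))
E
```

```text
3.2167 [0.5225 0.2138 0.0975] [-0.3291  0.2644 -0.2169] [array([ 0.0067,  0.0165, -0.0046]), np.float64(0.006741868532729622), array([[-0.    ,  0.0068,  1.    ],
       [-1.    , -0.0062, -0.    ],
       [ 0.0062, -1.    ,  0.0068]])]
```

Call:
step_arm --pt "0.005 0.012 -0.0045 0.006" --pt "0 0 0 0" --pt "0 0 0 0"

```text
t: 3.47
tcp_pos: [0.52, 0.211, 0.0889]
orientation: [-1.206, 1.197, -1.216]
wrist_force: [-0.6, -0.2, -0.4]
width: 0.458
```

```bash
python3 - <<'E'
from h import *
from station import bot,imaging
s=bot.observe()
print(s["t"],s["tcp_pos"],s["wrist_force"],s["qpos"],s["joint_velocities"],togo(s,[.518,.207,.081],0.))
E
```

```text
3.4667 [0.52   0.211  0.0889] [-0.6114 -0.2353 -0.4155] [ 0.2673  0.4547  1.7431 -0.0092  0.9344  0.2702] [ 0.0048 -0.0032  0.0106 -0.0023  0.0175  0.0014] [array([ 0.0039,  0.0079, -0.0021]), np.float64(0.0026016217432116573), array([[-0.0001,  0.011 ,  0.9999],
       [-1.    , -0.0046, -0.    ],
       [ 0.0046, -0.9999,  0.011 ]])]
```

Call:
step_arm --pt "0.004 0.009 -0.002 0.002" --pt "0 0 0 0" --pt "0 0 0 0"

```text
t: 3.72
tcp_pos: [0.5205, 0.208, 0.0827]
orientation: [-1.2, 1.195, -1.218]
wrist_force: [0.6, 0.1, 0.1]
width: 0.45
```

```bash
python3 - <<'E'
from h import *
from station import bot,imaging
s=bot.observe()
print(s["t"],s["tcp_pos"],s["wrist_force"],togo(s,[.518,.207,.081],0.)[:2])
E
```

```text
3.7167 [0.5205 0.208  0.0827] [0.6479 0.0708 0.0511] [array([ 0.001 ,  0.0016, -0.0026]), np.float64(0.001422239375968637)]
```

Call:
step_arm --pt "0 0.001 -0.0026 0" --pt "0 0 0 0" --pt "0 0 0 0" --pt "0 0 0 0" --pt "0 0 0 0" --pt "0 0 0 0" --fingers 0.0 --grip_force 25

```text
t: 4.22
tcp_pos: [0.5181, 0.2082, 0.0828]
orientation: [-1.199, 1.194, -1.218]
wrist_force: [-2.3, 0.8, 4.2]
width: 0.066
```

```bash
python3 - <<'E'
from h import *
from station import bot,imaging
s=bot.observe()
print(s["t"],s["tcp_pos"],s["wrist_force"],s["width"]*.0878,togo(s,[.518,.207,.081],0.))
E
```

```text
4.2167 [0.5181 0.2082 0.0828] [-2.2777  0.7682  4.1969] 0.005822422438411195 [array([ 0.0012,  0.0018, -0.0002]), np.float64(0.0012458955174983188), array([[-0.    ,  0.0173,  0.9998],
       [-1.    , -0.0026, -0.    ],
       [ 0.0026, -0.9998,  0.0173]])]
```

Gripped: opening 5.8 mm. I'll lift straight up, slowly at first.

Call:
step_arm --pt "0 -0.008 0.0001 0" --pt "0 -0.01 0.0002 0" --pt "0 -0.01 0.0002 0" --pt "0 -0.01 0.0002 0" --pt "0 -0.01 0.0002 0" --pt "0 -0.01 0.0002 0"

```text
t: 4.72
tcp_pos: [0.517, 0.2079, 0.1448]
orientation: [-1.202, 1.196, -1.218]
wrist_force: [0.6, -0.3, -1.3]
width: 0.069
```

```bash
python3 - <<'E'
from h import *
from station import bot,imaging
s=bot.observe()
print(s["t"],s["tcp_pos"],s["wrist_force"],s["width"]*.0878,togo(s,[.518,.207,.25],0.))
E
```

```text
4.7167 [0.517  0.2079 0.1448] [ 0.5592 -0.2824 -1.3046] 0.006093259757701508 [array([ 0.0013, -0.1051,  0.0024]), np.float64(0.0012240298735062272), array([[-0.0001,  0.0142,  0.9999],
       [-1.    , -0.0036, -0.    ],
       [ 0.0036, -0.9999,  0.0142]])]
```

Call:
step_arm --pt "0 -0.015 0.0002 0" --pt "0 -0.02 0.0003 0" --pt "0 -0.02 0.0003 0" --pt "0 -0.02 0.0003 0" --pt "0 -0.02 0.0003 0" --pt "0 -0.01 0 0" --pt "0 0 0 0" --pt "0 0 0 0"

```text
t: 5.38
tcp_pos: [0.5185, 0.2087, 0.2669]
orientation: [-1.19, 1.189, -1.221]
wrist_force: [0.0, -1.3, -2.5]
width: 0.066
```

```bash
python3 - <<'E'
from h import *
from station import bot,imaging
s=bot.observe()
print(s["t"],s["tcp_pos"],s["wrist_force"],s["width"]*.0878,togo(s,[.5245,-.106,.26],-.216))
for n in ["scene","wrist"]:
    c=imaging.capture(n)
    i=c["img"][:,:,::-1]
    if n=="scene": i=i[80:270,150:400]; f=3
    else: f=1.5
    cv2.imwrite(f"pics/{n}4.png",cv2.resize(i,None,fx=f,fy=f,interpolation=cv2.INTER_CUBIC))
E
```

```text
5.3833 [0.5185 0.2087 0.2669] [ 0.0338 -1.2519 -2.5292] 0.005776460725379799 [array([0.3147, 0.0071, 0.0055]), np.float64(0.21704408757745042), array([[-0.2143,  0.0265,  0.9764],
       [-0.9768, -0.0002, -0.2143],
       [-0.0055, -0.9996,  0.0259]])]
```

View pics/scene4.png

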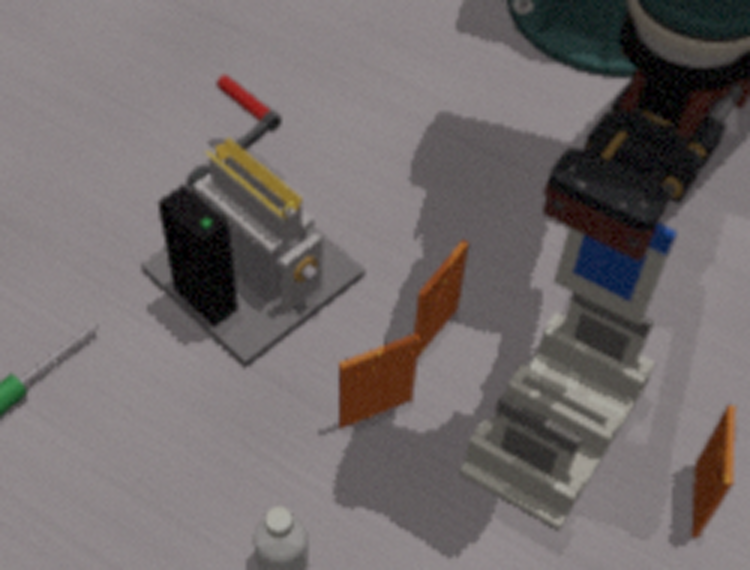

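View pics/wrist4.png

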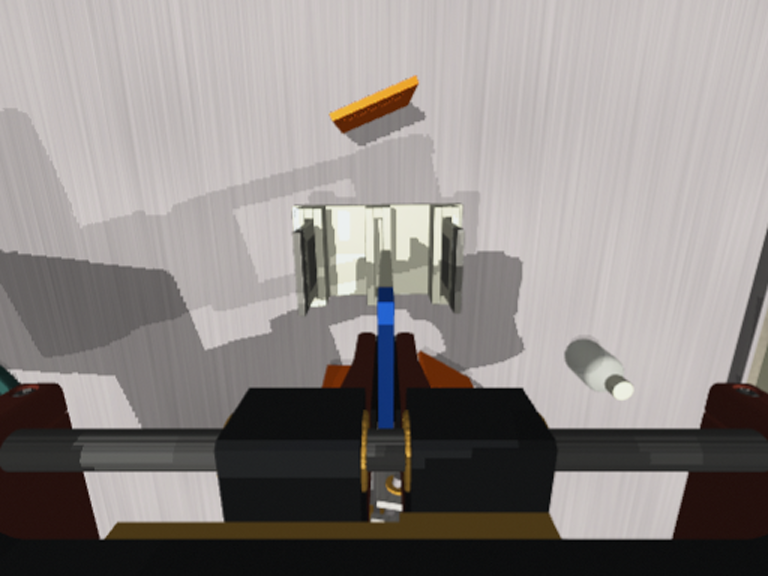

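The plate hangs in the gripper, the middle slot is empty and the grey plates are still in place. I'll move beside the reader to measure the slot with the wrist camera before placing.

Call:
step_arm --pt "0 0 0 0.07" --pt "0 0 0 0.075" --pt "0 0 0 0.075" --pt "0.025 0 0 0" --pt "0.04 0 -0.001 0" --pt "0.04 0 -0.001 0" --pt "0.04 0 -0.001 0" --pt "0.04 0 -0.001 0" --pt "0.04 0 -0.001 0" --pt "0.03 0 0 0"

```text
t: 6.32
tcp_pos: [0.4474, -0.0417, 0.2529]
orientation: [-1.092, 1.365, -1.37]
wrist_force: [0.7, 0.1, -0.4]
width: 0.069
```

```bash
python3 - <<'E'
from h import *
from station import bot,imaging
s=bot.observe()
print(s["t"],s["tcp_pos"],s["wrist_force"],s["width"]*.0878,togo(s,[.45,-.08,.26],-.216))
E
```

```text
6.3167 [ 0.4474 -0.0417  0.2529] [ 0.6869  0.1342 -0.367 ] 0.006052465896562796 [array([ 0.0368, -0.0071,  0.0109]), np.float64(-0.0029683228643189175), array([[-0.2143,  0.0059,  0.9767],
       [-0.9768,  0.001 , -0.2143],
       [-0.0022, -1.    ,  0.0055]])]
```

Call:
step_arm --pt "0.01 -0.005 0.0 0" --pt "0 0 0 0" --pt "0 0 0 0"

```text
t: 6.57
tcp_pos: [0.4408, -0.057, 0.2548]
orientation: [-1.094, 1.376, -1.373]
wrist_force: [-0.4, 0.3, -1.1]
width: 0.07
```

```bash
python3 - <<'E'
from h import *
from station import bot,imaging
s=bot.observe()
print(s["t"],s["tcp_pos"],s["wrist_force"],s["joint_velocities"],togo(s,[.45,-.08,.26],-.216))
c=imaging.capture("wrist")
np.savez("v2.npz",pos=s["tcp_pos"],rv=s["orientation"],img=c["img"])
cv2.imwrite(f"pics/w5.png",cv2.resize(c["img"][:,:,::-1],None,fx=1.5,fy=1.5,interpolation=cv2.INTER_CUBIC))
E
```

```text
6.5667 [ 0.4408 -0.057   0.2548] [-0.3775  0.3045 -1.1413] [-0.0233  0.0043  0.0089 -0.0003 -0.0003 -0.0031] [array([ 0.0204, -0.0053,  0.0141]), np.float64(-0.011125337320285755), array([[-0.2143, -0.0013,  0.9768],
       [-0.9768,  0.0007, -0.2143],
       [-0.0004, -1.    , -0.0014]])]
```

View pics/w5.png

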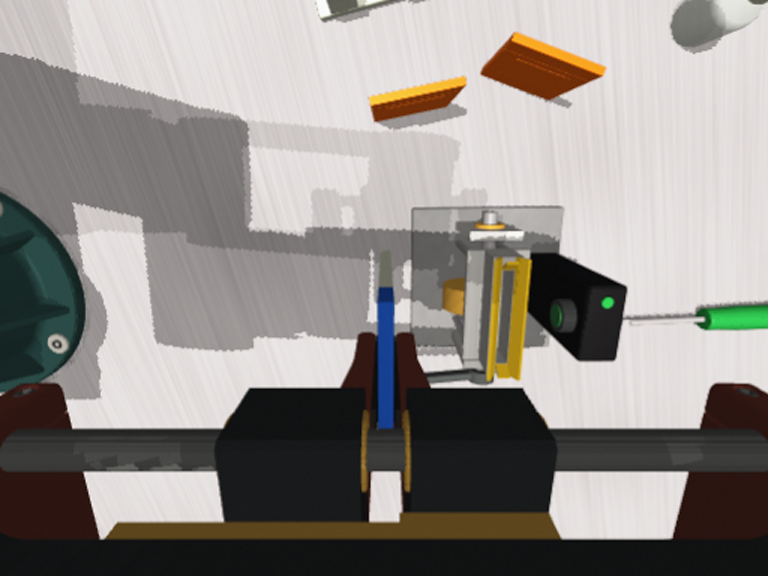

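The wrist view shows the whole yellow-lipped slot from (495,258) to (530,378), with the sensor block to its right. Enlarging it.

```bash
python3 - <<'E'
from h import *
v=np.load("v2.npz")
i=v["img"][140:265,270:380,::-1]
cv2.imwrite(f"pics/w5c.png",cv2.resize(i,None,fx=4.8,fy=4.8,interpolation=cv2.INTER_CUBIC)) if 0 else cv2.imwrite(f"pics/w5c.png",cv2.resize(v["img"][160:260,300:370,::-1],None,fx=6,fy=6,interpolation=cv2.INTER_CUBIC))
E
```

```text
(no output)
```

View pics/w5c.png

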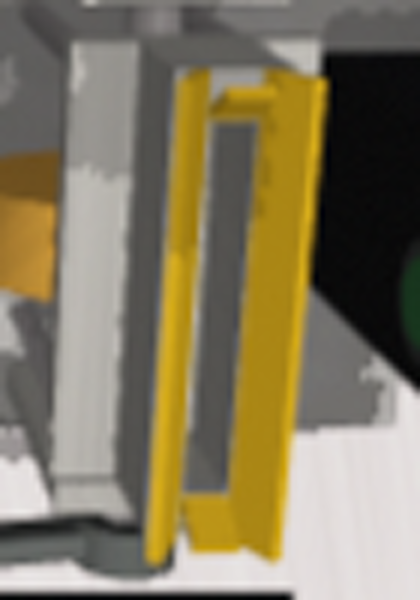

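```bash
python3 - <<'E'
from h import *
v=np.load("v2.npz");w=wristcam(v["pos"],v["rv"]);t=CAM["top"];s=CAM["scene"]
q=lambda x,y:np.array([300+x/6-.42,160+y/6-.42])
lt=lambda x,y:np.array([265+x/5-.4,175+y/5-.4]); ls=lambda x,y:np.array([190+x/5.5-.4,95+y/5.5-.4])
P={}
for n,k,a,b in [("-x-y",q(148,560),lt(338,298),ls(200,172)),("+x-y",q(279,558),lt(345,237),ls(165,197)),("-x+y",q(182,78),lt(122,250),ls(332,283)),("+x+y",q(327,82),lt(130,195),ls(298,312))]:
    print(n,*tri([(w,k),(t,a),(s,b)]),tri([(w,k),(t,a)])[0],tri([(w,k)],.142)[0],tri([(t,a)],.142)[0],tri([(s,b)],.142)[0])
    P[n]=[tri([(w,k)],.142)[0],tri([(t,a)],.142)[0],tri([(s,b)],.142)[0]]
A=np.array(list(P.values())); print(A.mean(0),A.mean((0,1)))
# yaw from +y - -y
for j in range(3):
    d=(A[2,j]+A[3,j]-A[0,j]-A[1,j])/2; e=(A[1,j]+A[3,j]-A[0,j]-A[2,j])/2
    print(d,-np.arctan2(d[0],d[1]),np.linalg.norm(d),e,np.linalg.norm(e))
# projected overlay check at hypothesised slot
E
```

```text
-x-y [ 0.5005 -0.1518  0.1305] 0.8405951409345435 [ 0.5009 -0.1531  0.1283] [ 0.4987 -0.1451  0.142 ] [ 0.5024 -0.15    0.142 ] [ 0.5083 -0.1435  0.142 ]
+x-y [ 0.525  -0.155   0.1337] 1.4908075491338684 [ 0.5258 -0.1571  0.1304] [ 0.5228 -0.1502  0.142 ] [ 0.5283 -0.1535  0.142 ] [ 0.5301 -0.1475  0.142 ]
-x+y [ 0.5217 -0.0581  0.13  ] 0.8345571777609837 [ 0.5237 -0.0604  0.1203] [ 0.5189 -0.0547  0.142 ] [ 0.5233 -0.0581  0.142 ] [ 0.5289 -0.0529  0.142 ]
+x+y [ 0.5459 -0.0633  0.1331] 1.0459600181250248 [ 0.5463 -0.0638  0.132 ] [ 0.5432 -0.061   0.142 ] [ 0.5466 -0.0617  0.142 ] [ 0.5514 -0.0558  0.142 ]
[[ 0.5209 -0.1028  0.142 ]
 [ 0.5252 -0.1058  0.142 ]
 [ 0.5297 -0.0999  0.142 ]] [ 0.5253 -0.1028  0.142 ]
[0.0203 0.0897 0.    ] -0.22250588070521357 0.0920140106410948 [ 0.0242 -0.0057  0.    ] 0.02485751800566636
[0.0196 0.0918 0.    ] -0.2100267365271581 0.09390957702220107 [ 0.0246 -0.0035  0.    ] 0.024865631783910318
[0.0209 0.0911 0.    ] -0.22595492719982938 0.0935100210475711 [ 0.0222 -0.0035  0.    ] 0.022483519245607337
```

```bash
python3 - <<'E'
from h import *
v=np.load("v2.npz");w=wristcam(v["pos"],v["rv"])
cv2.imwrite(f"pics/w5p.png",cv2.resize(v["img"][155:295,220:300,::-1],None,fx=4,fy=4,interpolation=cv2.INTER_NEAREST))
M=R.from_rotvec(v["rv"]).as_matrix()
for xo in (0,.001):
  for zz in (-.0272,-.0072,.0728):
    print([proj(w,v["pos"]+M@[xo+a,zz,b])[0] for a in (-.035,.035) for b in (-.003,.003)])
q=lambda x,y:np.array([300+x/6-.42,160+y/6-.42])
for k in [q(148,560),q(279,558),q(182,78),q(327,82)]: print(tri([(w,k)],.132)[0])
print(np.mean([tri([(w,k)],.132)[0] for k in [q(148,560),q(279,558),q(182,78),q(327,82)]],0))
E
```

```text
[array([250.604 , 198.3269]), array([262.0862, 198.3376]), array([251.3068, 310.7233]), array([261.39  , 310.7394])]
[array([251.4052, 188.3715]), array([261.5093, 188.3803]), array([251.946 , 289.8225]), array([260.9501, 289.8357])]
[array([253.3105, 164.6944]), array([260.1375, 164.6994]), array([253.5445, 237.5501]), array([259.85  , 237.5574])]
[array([250.6154, 200.1517]), array([262.0749, 200.1625]), array([251.3156, 312.1314]), array([261.3813, 312.1475])]
[array([251.4138, 189.9951]), array([261.5004, 190.004 ]), array([251.9529, 291.1124]), array([260.943 , 291.1256])]
[array([253.3141, 165.82  ]), array([260.1331, 165.825 ]), array([253.5475, 238.5104]), array([259.8462, 238.5178])]
[ 0.5002 -0.151   0.132 ]
[ 0.5251 -0.1563  0.132 ]
[ 0.5211 -0.0574  0.132 ]
[ 0.5463 -0.0639  0.132 ]
[ 0.5232 -0.1071  0.132 ]
```

View pics/w5p.png

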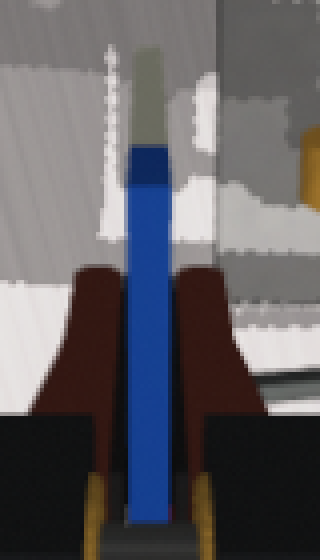

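The plate is aligned with the tool, sitting about 1.5 mm along tool x. The slot centre measures (0.5235, -0.1069) with yaw about -0.217. Moving over it.

```bash
python3 - <<'E'
from h import *
from station import bot,imaging
s=bot.observe()
print(s["t"],s["tcp_pos"],togo(s,[.5238,-.1054,.25],-.217))
E
```

```text
6.6167 [ 0.4409 -0.0566  0.2547] [array([0.0289, 0.0046, 0.0917]), np.float64(-0.00915568285567847), array([[-0.2153, -0.0014,  0.9765],
       [-0.9765,  0.0006, -0.2153],
       [-0.0002, -1.    , -0.0015]])]
```

Call:
step_arm --pt "0.007 0 0.016 -0.009" --pt "0.007 0 0.025 0" --pt "0.008 0 0.025 0" --pt "0.007 0 0.02 0" --pt "0 0 0.005 0" --pt "0 0 0 0" --pt "0 0 0 0"

```text
t: 7.2
tcp_pos: [0.5258, -0.0954, 0.2494]
orientation: [-1.107, 1.369, -1.351]
wrist_force: [0.3, 0.3, -1.0]
width: 0.066
```

```bash
cat > st.py <<'E'
from h import *
from station import bot
import sys
s=bot.observe()
M=R.from_rotvec(s["orientation"]).as_matrix()
p=s["tcp_pos"]+M@[.0015,.0728,0]
print("t",s["t"],"tcp",s["tcp_pos"],"F",s["wrist_force"],"mom",s["moment"],"w",s["width"]*.0878,"platebottom",p,"vel",np.abs(s["joint_velocities"]).max())
a=[float(x) for x in sys.argv[1:]]
o=togo(s,a[:3],a[3]); print("togo",o[0],o[1],"tooly",M[:,1])
E
python3 st.py .5238 -.1054 .235 -.217
```

```text
t 7.2 tcp [ 0.5258 -0.0954  0.2494] F [ 0.2576  0.3132 -0.9823] mom [-0.0602  0.0843  0.0059] w 0.005780351339426385 platebottom [ 0.5249 -0.0964  0.1766] vel 0.024547820097604242
togo [0.0103 0.0143 0.0002] 0.010860696027505057 tooly [-0.0087  0.0066 -0.9999]
```

Call:
step_arm --pt "0.006 0.003 0.0 0.006" --pt "0.005 0.003 0.0 0.005" --pt "0 0 0 0" --pt "0 0 0 0"

```text
t: 7.53
tcp_pos: [0.5198, -0.1034, 0.242]
orientation: [-1.104, 1.379, -1.354]
wrist_force: [-0.2, 0.1, -1.7]
width: 0.068
```

```bash
python3 st.py .5238 -.1054 .235 -.217; python3 - <<'E'
from h import *
from station import bot,imaging
s=bot.observe()
c=imaging.capture("wrist"); d=imaging.capture("scene"); e=imaging.capture("top")
np.savez("v3.npz",pos=s["tcp_pos"],rv=s["orientation"],img=c["img"],sc=d["img"],tp=e["img"])
a=cv2.resize(c["img"][150:270,200:310,::-1],None,fx=4.5,fy=4.5,interpolation=cv2.INTER_CUBIC)
cv2.imwrite("pics/w6.png",a)
cv2.imwrite("pics/s6.png",cv2.resize(d["img"][80:200,180:300,::-1],None,fx=4.5,fy=4.5,interpolation=cv2.INTER_CUBIC))
E
```

```text
t 7.5333 tcp [ 0.5198 -0.1034  0.242 ] F [-0.1667  0.0618 -1.7285] mom [0.0079 0.1032 0.0142] w 0.005962115908011294 platebottom [ 0.5186 -0.1042  0.1692] vel 0.02177158531599692
togo [0.0012 0.0069 0.0045] 0.0021762414059103286 tooly [-0.0123  0.0081 -0.9999]
```

View pics/w6.png

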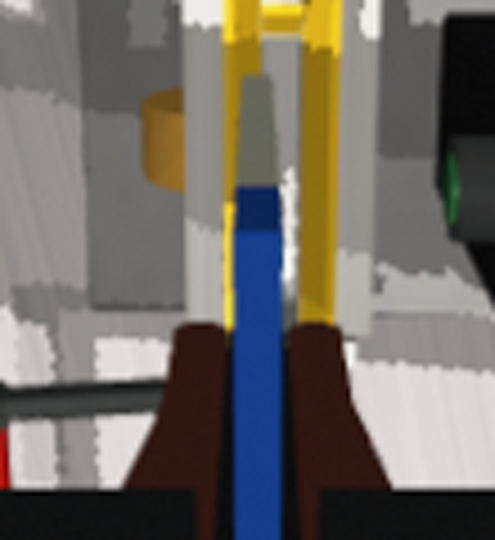

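View pics/s6.png

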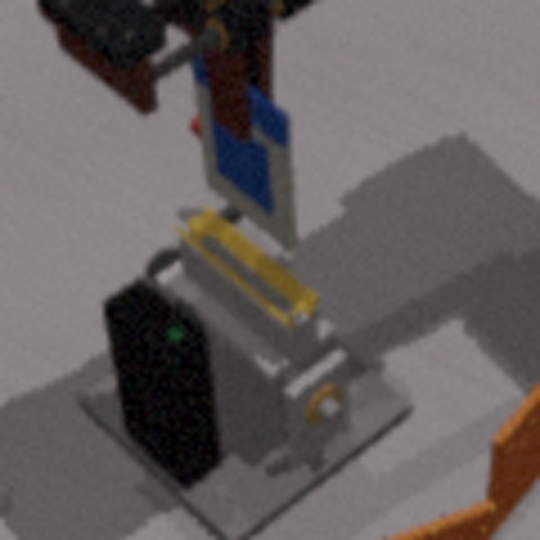

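The plate's lower edge is at column 258 and the lip centre at column 283, so it's about 5.5 mm short in reader x. That agrees with the computed error. Correcting.

Call:
step_arm --pt "0.001 0.0 0.004 0.002" --pt "0.001 0.0 0.002 0" --pt "0 0 0 0" --pt "0 0 0 0"

```text
t: 8.02
tcp_pos: [0.5267, -0.1073, 0.2429]
orientation: [-1.102, 1.379, -1.358]
wrist_force: [0.1, -0.6, -1.0]
width: 0.071
```

```bash
sed -i 's/^print("togo/&/' st.py; cat >> st.py <<'E'
e=np.array([.5235,-.1069])-p[:2]; x=np.array([np.cos(-.217),np.sin(-.217)]); y=np.array([-x[1],x[0]])
print("plate bottom needs: tool x %.4f tool z %.4f"%(-e@y, e@x))
E
python3 st.py .5238 -.1054 .235 -.217
```

```text
t 8.0167 tcp [ 0.5267 -0.1073  0.2429] F [ 0.1114 -0.6132 -1.0133] mom [-0.0757  0.1014 -0.0372] w 0.006201342076700678 platebottom [ 0.5257 -0.1082  0.1701] vel 0.008876658644866527
togo [-0.0011  0.008  -0.0031] -0.00023812856847116315 tooly [-0.0099  0.0074 -0.9999]
plate bottom needs: tool x -0.0008 tool z -0.0024
```

Call:
step_arm --pt "-0.0008 0.006 -0.002 0" --pt "0 0.008 0 0" --pt "0 0 0 0" --pt "0 0 0 0"

```text
t: 8.35
tcp_pos: [0.5246, -0.1058, 0.2274]
orientation: [-1.102, 1.379, -1.358]
wrist_force: [-0.6, -0.4, -1.4]
width: 0.069
```

```bash
python3 st.py .5238 -.1054 .235 -.217; python3 st.py .5238 -.1054 .235 -.217
```

```text
t 8.35 tcp [ 0.5246 -0.1058  0.2274] F [-0.5601 -0.44   -1.3907] mom [-0.1009  0.0662  0.0416] w 0.006058408697028635 platebottom [ 0.5236 -0.1067  0.1546] vel 0.021303656738382235
togo [-0.0003 -0.0076 -0.001 ] -0.0003000259527161653 tooly [-0.0099  0.0075 -0.9999]
plate bottom needs: tool x 0.0002 tool z -0.0001
t 8.35 tcp [ 0.5246 -0.1058  0.2274] F [-0.5601 -0.44   -1.3907] mom [-0.1009  0.0662  0.0416] w 0.006058408697028635 platebottom [ 0.5236 -0.1067  0.1546] vel 0.021303656738382235
togo [-0.0003 -0.0076 -0.001 ] -0.0003000259527161653 tooly [-0.0099  0.0075 -0.9999]
plate bottom needs: tool x 0.0002 tool z -0.0001
```

Call:
step_arm --pt "0 0.009 0 0" --pt "0 0.009 0 0" --pt "0 0.006 0 0" --pt "0 0 0 0" --pt "0 0 0 0"

```text
t: 8.77
tcp_pos: [0.5236, -0.1053, 0.1997]
orientation: [-1.103, 1.38, -1.356]
wrist_force: [0.2, 0.3, -0.7]
width: 0.068
```

```bash
python3 st.py .5238 -.1054 .169 -.217; python3 - <<'E'
from h import *
from station import bot,imaging
s=bot.observe()
c=imaging.capture("wrist"); d=imaging.capture("scene"); 
a=cv2.resize(c["img"][150:270,200:310,::-1],None,fx=4.5,fy=4.5,interpolation=cv2.INTER_CUBIC)
b=cv2.resize(d["img"][90:180,190:280,::-1],(540,540),interpolation=cv2.INTER_CUBIC)[:, :300]
cv2.imwrite("pics/w7.png",np.hstack([a[:540],b]))
E
```

```text
t 8.7667 tcp [ 0.5236 -0.1053  0.1997] F [ 0.2315  0.2783 -0.7369] mom [-0.037   0.0697  0.0155] w 0.005954652030439665 platebottom [ 0.5224 -0.1061  0.1269] vel 0.01625754083930308
togo [0.0003 0.0307 0.0007] -0.00016271799085498806 tooly [-0.0118  0.0081 -0.9999]
plate bottom needs: tool x 0.0005 tool z 0.0012
```

View pics/w7.png

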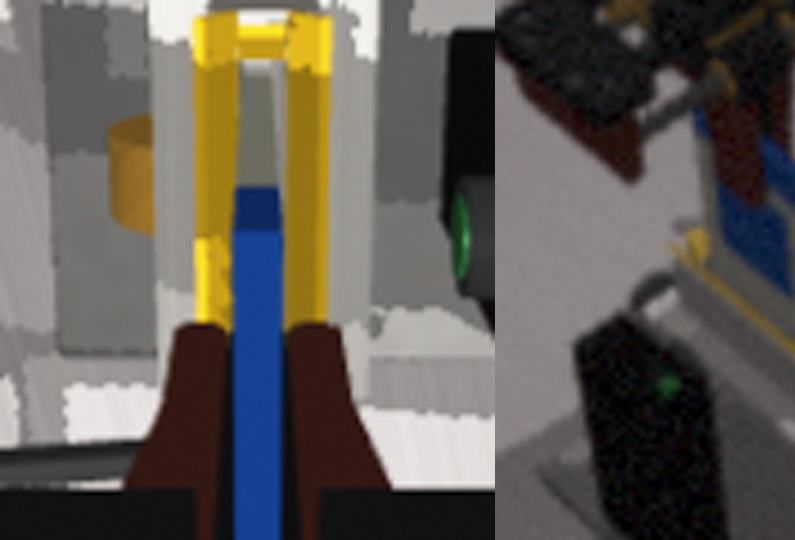

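The plate hangs between the lips: lip edges at 195 and 330 (middle 262), plate at 257, so about 1 mm off. Lowering with force checks.

Call:
step_arm --pt "0.0004 0.006 0.001 0" --pt "0 0.007 0 0" --pt "0 0 0 0" --pt "0 0 0 0"

```text
t: 9.2
tcp_pos: [0.525, -0.106, 0.1866]
orientation: [-1.102, 1.379, -1.357]
wrist_force: [0.2, 0.1, -0.3]
width: 0.064
```

```bash
python3 st.py .5238 -.1054 .169 -.217
```

```text
t 9.2 tcp [ 0.525  -0.106   0.1866] F [ 0.1949  0.0986 -0.3073] mom [-0.1114  0.033  -0.0755] w 0.005592817092468545 platebottom [ 0.5239 -0.107   0.1138] vel 0.0127763039119037
togo [-0.0003  0.0176 -0.0011] -0.0001709284624851204 tooly [-0.0102  0.0075 -0.9999]
plate bottom needs: tool x 0.0000 tool z -0.0004
```

Below the slot mouth with no contact force. Continuing down about 14 mm gently.

Call:
step_arm --pt "0 0.005 -0.0002 0" --pt "0 0.005 0 0" --pt "0 0.003 0 0" --pt "0 0 0 0" --pt "0 0 0 0"

```text
t: 9.62
tcp_pos: [0.5248, -0.106, 0.1722]
orientation: [-1.102, 1.379, -1.358]
wrist_force: [-0.6, -0.1, -0.5]
width: 0.061
```

```bash
python3 st.py .5238 -.1054 .169 -.217
```

```text
t 9.6167 tcp [ 0.5248 -0.106   0.1722] F [-0.5591 -0.0814 -0.4513] mom [-0.0571  0.0584  0.018 ] w 0.005338657400749899 platebottom [ 0.5238 -0.1069  0.0994] vel 0.008153857788910382
togo [-0.0003  0.0032 -0.0011] -0.0002252314454040949 tooly [-0.0098  0.0074 -0.9999]
plate bottom needs: tool x 0.0001 tool z -0.0003
```

Call:
step_arm --pt "0 0.002 0 0" --pt "0 0.002 0 0" --pt "0 0 0 0" --pt "0 0 0 0"

```text
t: 9.95
tcp_pos: [0.5253, -0.106, 0.1685]
orientation: [-1.101, 1.378, -1.358]
wrist_force: [1.0, 0.3, -0.3]
width: 0.068
```

```bash
python3 st.py .5238 -.1054 .169 -.217
```

```text
t 9.95 tcp [ 0.5253 -0.106   0.1685] F [ 1.0389  0.2961 -0.3428] mom [-0.0433  0.088  -0.0304] w 0.006001189968935844 platebottom [ 0.5243 -0.107   0.0957] vel 0.002355237062228164
togo [-0.0003 -0.0004 -0.0016] -0.0001777046914483993 tooly [-0.0088  0.0071 -0.9999]
plate bottom needs: tool x 0.0001 tool z -0.0008
```

Call:
step_arm --pt "0 0.0015 0 0" --pt "0 0 0 0" --pt "0 0.0015 0 0" --pt "0 0 0 0"

```text
t: 10.28
tcp_pos: [0.5254, -0.1059, 0.1685]
orientation: [-1.1, 1.376, -1.359]
wrist_force: [-2.1, -0.6, -0.9]
width: 0.067
```

```bash
python3 st.py .5238 -.1054 .169 -.217
```

```text
t 10.2833 tcp [ 0.5254 -0.1059  0.1685] F [-2.1256 -0.5876 -0.8759] mom [-0.0947  0.4021 -0.0214] w 0.005886468716895042 platebottom [ 0.5246 -0.1069  0.0957] vel 0.0076168014446622015
togo [-0.0002 -0.0005 -0.0017] 0.00010003133362279648 tooly [-0.0076  0.0067 -0.9999]
plate bottom needs: tool x 0.0002 tool z -0.0010
```

Call:
step_arm --pt "0 0.002 -0.0008 0" --pt "0 0.002 0 0"

```text
t: 10.45
tcp_pos: [0.5259, -0.1057, 0.1678]
orientation: [-1.098, 1.373, -1.361]
wrist_force: [-8.1, 2.6, 25.4]
width: 0.067
```

```bash
python3 st.py .5238 -.1054 .169 -.217
```

```text
t 10.45 tcp [ 0.5259 -0.1057  0.1678] F [-8.0865  2.5783 25.3788] mom [0.3188 1.8753 0.0493] w 0.005864537452840619 platebottom [ 0.5253 -0.1067  0.0949] vel 0.01688871016025327
togo [ 0.0002 -0.0012 -0.0021] 0.00016053444290120567 tooly [-0.0041  0.0062 -1.    ]
plate bottom needs: tool x 0.0006 tool z -0.0017
```

Floor felt (25 N, lower edge at about 0.095). I'll relax, then open slightly.

Call:
step_arm --pt "0 -0.0005 0 0" --pt "0 0 0 0"

```text
t: 10.62
tcp_pos: [0.5253, -0.1056, 0.169]
orientation: [-1.098, 1.373, -1.36]
wrist_force: [-0.1, -1.4, -1.4]
width: 0.068
```

Call:
step_arm --pt "0 0 0 0" --pt "0 0 0 0" --pt "0 0 0 0" --pt "0 0 0 0" --fingers 0.026 --grip_force 10

```text
t: 10.95
tcp_pos: [0.5262, -0.1058, 0.1682]
orientation: [-1.097, 1.372, -1.362]
wrist_force: [0.2, -0.3, -0.0]
width: 0.288
```

```bash
python3 st.py .5238 -.1054 .169 -.217; python3 - <<'E'
from h import *
from station import bot,imaging
s=bot.observe()
c=imaging.capture("wrist"); d=imaging.capture("scene"); 
a=cv2.resize(c["img"][150:270,200:310,::-1],None,fx=4.5,fy=4.5,interpolation=cv2.INTER_CUBIC)
b=cv2.resize(d["img"][90:180,190:280,::-1],(540,540),interpolation=cv2.INTER_CUBIC)[:, :300]
cv2.imwrite("pics/w8.png",np.hstack([a[:540],b]))
E
```

```text
t 10.95 tcp [ 0.5262 -0.1058  0.1682] F [ 0.1789 -0.2633 -0.0243] mom [-0.0877  0.0452 -0.0151] w 0.025284861508071233 platebottom [ 0.5257 -0.1069  0.0954] vel 0.006334955014342285
togo [ 0.0001 -0.0008 -0.0025] 0.00016981403138083273 tooly [-0.0025  0.0056 -1.    ]
plate bottom needs: tool x 0.0005 tool z -0.0022
```

View pics/w8.png

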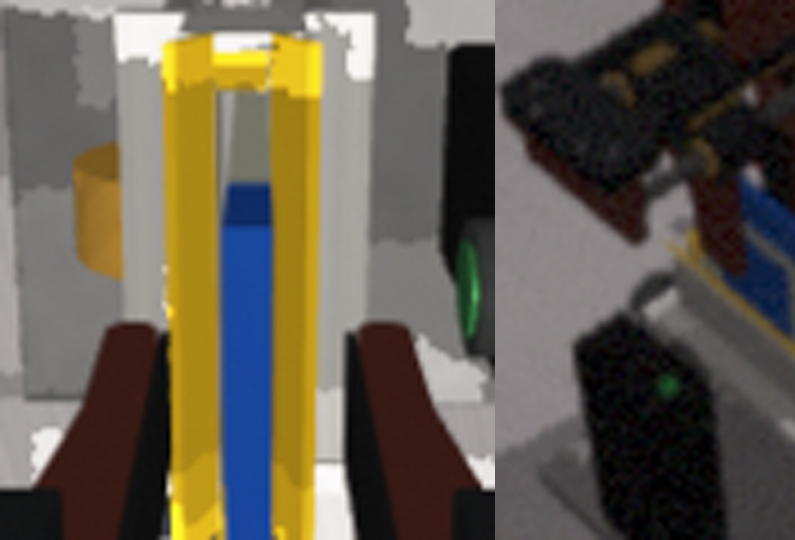

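Released. The plate stands between the lips (blue at 222–272, lips 167–320), free of both fingers. Going straight up.

Call:
step_arm --pt "0 -0.01 -0.001 0" --pt "0 -0.012 0 0" --pt "0 -0.015 0 0" --pt "0 -0.015 0 0" --pt "0 -0.015 0 0" --pt "0 -0.01 0 0" --pt "0 0 0 0" --pt "0 0 0 0" --fingers 0.045

```text
t: 11.72
tcp_pos: [0.5249, -0.1059, 0.2519]
orientation: [-1.097, 1.373, -1.361]
wrist_force: [0.7, 0.6, 0.4]
width: 0.514
```

```bash
python3 st.py .4123 -.2034 .19 -.217; python3 - <<'E'
from h import *
from station import bot,imaging
s=bot.observe()
c=imaging.capture("wrist"); d=imaging.capture("scene"); 
np.savez("v4.npz",pos=s["tcp_pos"],rv=s["orientation"],img=c["img"],sc=d["img"])
a=cv2.resize(c["img"][150:270,200:310,::-1],None,fx=4.5,fy=4.5,interpolation=cv2.INTER_CUBIC)
b=cv2.resize(d["img"][90:180,190:280,::-1],(540,540),interpolation=cv2.INTER_CUBIC)[:, :300]
cv2.imwrite("pics/w9.png",np.hstack([a[:540],b]))
E
```

```text
t 11.7167 tcp [ 0.5249 -0.1059  0.2519] F [0.6874 0.5672 0.3637] mom [-0.0313  0.0724  0.0291] w 0.04510358381265178 platebottom [ 0.5244 -0.107   0.1791] vel 0.021710568734306535
togo [ 0.1197  0.0616 -0.0888] 0.0001382986995441815 tooly [-0.003   0.0059 -1.    ]
plate bottom needs: tool x 0.0001 tool z -0.0009
```

View pics/w9.png

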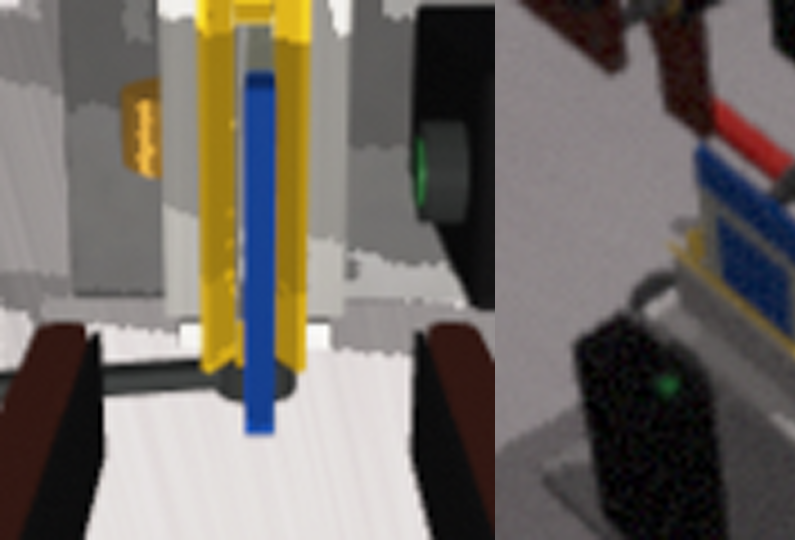

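The plate stands upright in the slot, free of the fingers; the red handle is at its rest position. Moving over the handle.

Call:
step_arm --pt "0.015 0 -0.011 0" --pt "0.025 0 -0.018 0" --pt "0.025 0 -0.018 0" --pt "0.025 0 -0.018 0" --pt "0.025 0 -0.018 0" --pt "0.01 0 -0.007 0" --pt "0 0 0 0" --pt "0 0 0 0"

```text
t: 12.48
tcp_pos: [0.4027, -0.2092, 0.2442]
orientation: [-1.102, 1.381, -1.35]
wrist_force: [1.0, 0.0, -0.7]
width: 0.511
```

```bash
python3 st.py .4102 -.2090 .056 -.217; python3 - <<'E'
from h import *
from station import bot,imaging
s=bot.observe()
c=imaging.capture("wrist"); d=imaging.capture("scene"); 
np.savez("v5.npz",pos=s["tcp_pos"],rv=s["orientation"],img=c["img"],sc=d["img"])
a=cv2.resize(c["img"][100:300,160:360,::-1],(560,560),interpolation=cv2.INTER_CUBIC)
cv2.imwrite("pics/w10.png",a)
cv2.imwrite("pics/s10.png",cv2.resize(d["img"][80:200,180:300,::-1],None,fx=4.5,fy=4.5,interpolation=cv2.INTER_CUBIC))
E
```

```text
t 12.4833 tcp [ 0.4027 -0.2092  0.2442] F [ 0.9602  0.0432 -0.6588] mom [-0.0331  0.0538 -0.0114] w 0.04488716209276107 platebottom [ 0.4015 -0.2097  0.1714] vel 0.020028653924643036
togo [0.     0.1881 0.0102] 0.002953752853897873 tooly [-0.0129  0.0126 -0.9998]
plate bottom needs: tool x -0.1267 tool z 0.0970
```

View pics/w10.png

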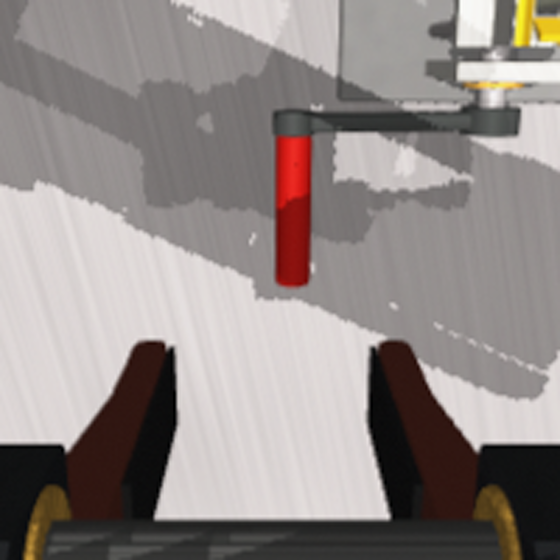

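View pics/s10.png

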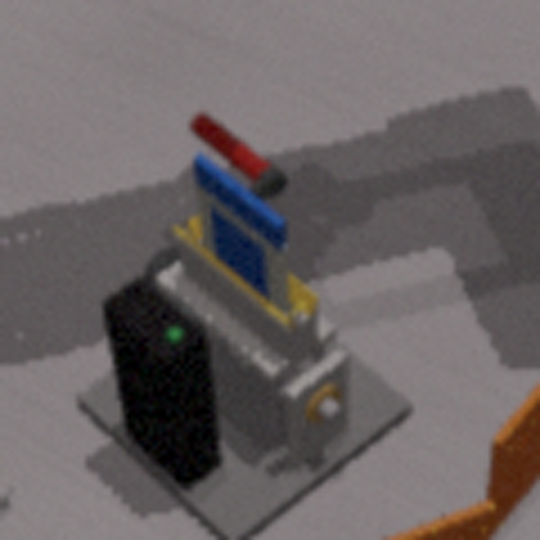

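The wrist view shows the red handle from crop (293,135) to (292,283). The scene view shows the plate standing upright and seated.

```bash
python3 - <<'E'
from h import *
v=np.load("v5.npz");w=wristcam(v["pos"],v["rv"]);t=CAM["top"];s=CAM["scene"]
q=lambda x,y:np.array([160+x/2.8-.35,100+y/2.8-.35])
lt=lambda x,y:np.array([265+x/5-.4,175+y/5-.4]); ls=lambda x,y:np.array([190+x/5.5-.4,95+y/5.5-.4])
r=lambda p:(lambda d:np.array([d[0]*.9765-d[1]*.2153,d[0]*.2153+d[1]*.9765]))(p[:2]-[.5235,-.1069])
for k,a,b in [(q(293,135),lt(362,483),ls(272,128)),(q(292,283),lt(505,512),ls(188,65))]:
    p=tri([(w,k)],.075)[0]; print(p,r(p)); p,e=tri([(w,k),(t,a),(s,b)]); print(p,e,r(p))
v=np.load("v4.npz");w=wristcam(v["pos"],v["rv"])
q=lambda x,y:np.array([200+x/4.5-.4,150+y/4.5-.4])
# plate top edge ends in wrist view v4
for z in (.19,.196,.2):
    a=tri([(w,q(260,88))],z)[0];b=tri([(w,q(260,433))],z)[0];print(z,a,b,np.linalg.norm(a-b),r((a+b)/2))
E
```

```text
[ 0.4176 -0.1713  0.075 ] [-0.0896 -0.0857]
[ 0.4178 -0.171   0.078 ] 0.8079947963957935 [-0.0894 -0.0853]
[ 0.4033 -0.2372  0.075 ] [-0.0893 -0.1531]
[ 0.4035 -0.2372  0.0749] 0.7872472042608547 [-0.0891 -0.1531]
0.19 [ 0.5324 -0.0734  0.19  ] [ 0.5172 -0.1428  0.19  ] 0.07109109892043307 [ 0.0015 -0.0009]
0.196 [ 0.5327 -0.0722  0.196 ] [ 0.5179 -0.1398  0.196 ] 0.0691865323432858 [0.0016 0.0012]
0.2 [ 0.5329 -0.0715  0.2   ] [ 0.5183 -0.1379  0.2   ] 0.06791682129184518 [0.0016 0.0026]
```

Call:
step_arm --pt "0 0.015 0.005 0.003" --pt "0 0.02 0.005 0" --pt "0 0.02 0 0" --pt "0 0.02 0 0" --pt "0 0.02 0 0" --pt "0 0.02 0 0" --pt "0 0 0 0" --pt "0 0 0 0"

```text
t: 13.25
tcp_pos: [0.4224, -0.2047, 0.1255]
orientation: [-1.103, 1.369, -1.347]
wrist_force: [0.4, -0.4, 0.7]
width: 0.51
```

```bash
python3 st.py .4101 -.2078 .056 -.217
```

```text
t 13.25 tcp [ 0.4224 -0.2047  0.1255] F [ 0.4456 -0.4364  0.6809] mom [-0.0657  0.0839  0.0157] w 0.04479738135854177 platebottom [ 0.4217 -0.2053  0.0527] vel 0.03433856114708658
togo [ 0.0063  0.0695 -0.0109] 0.012164376836361734 tooly [-0.0057  0.0111 -0.9999]
plate bottom needs: tool x -0.1180 tool z 0.0782
```

Call:
step_arm --pt "0.003 0.004 -0.006 0.006" --pt "0.003 0.004 -0.005 0.006" --pt "0 0 0 0" --pt "0 0 0 0"

```text
t: 13.58
tcp_pos: [0.4119, -0.2085, 0.1194]
orientation: [-1.096, 1.373, -1.358]
wrist_force: [0.5, -0.7, 0.1]
width: 0.511
```

```bash
python3 st.py .4101 -.2078 .056 -.217
```

```text
t 13.5833 tcp [ 0.4119 -0.2085  0.1194] F [ 0.4578 -0.6529  0.1465] mom [-0.0475  0.0884  0.028 ] w 0.04489625462647851 platebottom [ 0.4114 -0.2093  0.0466] vel 0.012041084022554624
togo [ 0.0003  0.0635 -0.0016] 0.0015545454640673029 tooly [-0.0025  0.009  -1.    ]
plate bottom needs: tool x -0.1241 tool z 0.0874
```

Call:
step_arm --pt "0 0.01 -0.002 0.0015" --pt "0 0.012 -0.001 0" --pt "0 0.012 -0.001 0" --pt "0 0.01 0 0" --pt "0 0 0 0" --pt "0 0 0 0"

```text
t: 14.08
tcp_pos: [0.4111, -0.2108, 0.079]
orientation: [-1.09, 1.365, -1.37]
wrist_force: [-0.2, -0.0, -0.9]
width: 0.514
```

```bash
python3 st.py .4101 -.2078 .056 -.217;  python3 - <<'E'
from h import *
from station import bot,imaging
c=imaging.capture("wrist")
cv2.imwrite("pics/w11.png",cv2.resize(c["img"][100:300,160:360,::-1],(560,560),interpolation=cv2.INTER_CUBIC))
E
```

```text
t 14.0833 tcp [ 0.4111 -0.2108  0.079 ] F [-0.1714 -0.0063 -0.8553] mom [-0.1076  0.0963 -0.0135] w 0.04516648571432111 platebottom [ 0.4113 -0.2121  0.0062] vel 0.0037576588905799788
togo [-0.0027  0.023  -0.0018] -0.0028576178583876732 tooly [ 0.0072  0.0023 -1.    ]
plate bottom needs: tool x -0.1269 tool z 0.0869
```

View pics/w11.png

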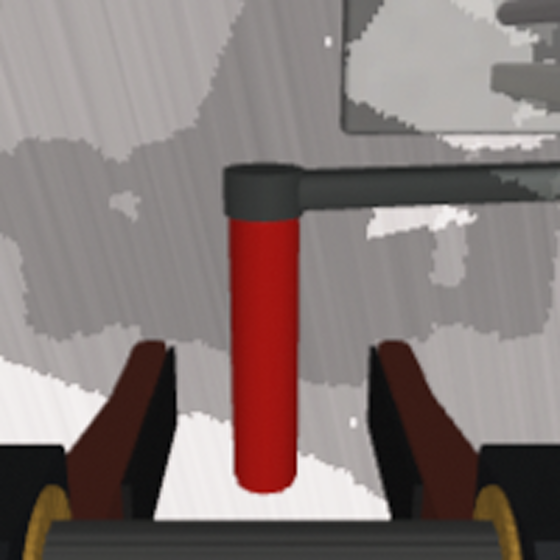

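The handle sits between the fingers (column 266, fingertip middle 272). Descending to grasp height.

Call:
step_arm --pt "-0.002 0.008 -0.0015 -0.003" --pt "0 0.008 0 0" --pt "0 0.006 0 0" --pt "0 0 0 0" --pt "0 0 0 0"

```text
t: 14.55
tcp_pos: [0.4118, -0.2095, 0.0571]
orientation: [-1.09, 1.359, -1.372]
wrist_force: [-0.7, 0.9, -0.2]
width: 0.513
```

```bash
python3 st.py .4101 -.2078 .056 -.217
```

```text
t 14.55 tcp [ 0.4118 -0.2095  0.0571] F [-0.7448  0.9065 -0.161 ] mom [-0.0912  0.0025 -0.0376] w 0.04502024331234477 platebottom [ 0.4123 -0.211  -0.0157] vel 0.015090805910166663
togo [-0.0013  0.0011 -0.0021] 0.0003157498752510701 tooly [ 0.0111 -0.0005 -0.9999]
plate bottom needs: tool x -0.1256 tool z 0.0862
```

Call:
step_arm --pt "0 0.001 -0.002 0" --pt "0 0 0 0" --pt "0 0 0 0" --pt "0 0 0 0" --pt "0 0 0 0" --pt "0 0 0 0" --fingers 0.0 --grip_force 20

```text
t: 15.05
tcp_pos: [0.41, -0.2091, 0.0561]
orientation: [-1.09, 1.358, -1.372]
wrist_force: [0.6, 0.1, -2.4]
width: 0.176
```

```bash
cat > lv.py <<'E'
from h import *
from station import bot
s=bot.observe()
M=R.from_rotvec(s["orientation"]).as_matrix()
g=s["tcp_pos"]-.019*M[:,1]
x=np.array([np.cos(-.217),np.sin(-.217)]); y=np.array([-x[1],x[0]])
d=g[:2]-[.5235,-.1069]; X,Y,Z=d@x,d@y,g[2]-.060
print("t %.2f"%s["t"],"F",s["wrist_force"],"w",s["width"]*.0878,"grasp reader x,y,z",X,Y,g[2],"r",np.hypot(X,Z),"lever",np.arctan2(Z,-X)-np.radians(9.8),"tooly",M[:,1])
def go(th):
    a=th+np.radians(9.8); q=np.array([-.09*np.cos(a),.09*np.sin(a)])
    dw=np.r_[x*(q[0]-X),q[1]-Z]; return M.T@dw
for th in np.arange(.1,1.45,.1): print("%.1f"%th,go(th))
print(1.4,go(1.4))
E
python3 lv.py
```

```text
t 15.05 F [ 0.6124  0.1296 -2.3714] w 0.015425713726126139 grasp reader x,y,z -0.08907912832570998 -0.12427598697986007 0.0751447597690833 r 0.09035737297936207 lever -0.002637838949154453 tooly [ 0.0114 -0.0005 -0.9999]
0.1 [-0.     -0.0089  0.0025]
0.2 [-0.     -0.0174  0.0054]
0.3 [-0.     -0.0256  0.0092]
0.4 [-0.0001 -0.0333  0.0137]
0.5 [-0.0001 -0.0406  0.019 ]
0.6 [-0.0001 -0.0473  0.0251]
0.7 [-0.0001 -0.0534  0.0317]
0.8 [-0.0001 -0.0587  0.0389]
0.9 [-0.0001 -0.0633  0.0467]
1.0 [-0.0001 -0.0671  0.0548]
1.1 [-0.0001 -0.0701  0.0633]
1.2 [-0.0001 -0.0723  0.072 ]
1.3 [-0.0001 -0.0735  0.0809]
1.4 [-0.0001 -0.0739  0.0899]
1.4 [-0.0001 -0.0739  0.0899]
```

Gripped at 15.4 mm, and the lever model matches (r = 90.4 mm, angle about 0). Swinging along the arc in small steps.

Call:
step_arm --pt "0 -0.0089 0.0025 0" --pt "0 -0.0085 0.003 0" --pt "0 -0.0082 0.0037 0" --pt "0 -0.0078 0.0045 0"

```text
t: 15.38
tcp_pos: [0.4203, -0.2113, 0.0886]
orientation: [-1.094, 1.364, -1.367]
wrist_force: [0.1, -1.5, -8.1]
width: 0.176
```

```bash
python3 lv.py
```

```text
t 15.38 F [ 0.1479 -1.5386 -8.1079] w 0.015466035390328339 grasp reader x,y,z -0.0784196180281345 -0.12421567256560206 0.10758564127291068 r 0.09172802051190605 lever 0.3743679881684986 tooly [ 0.0049  0.0018 -1.    ]
0.1 [ 0.0001  0.0235 -0.0084]
0.2 [ 0.      0.0149 -0.0055]
0.3 [ 0.      0.0067 -0.0018]
0.4 [-0.     -0.001   0.0027]
0.5 [-0.     -0.0083  0.008 ]
0.6 [-0.     -0.0151  0.0139]
0.7 [-0.     -0.0212  0.0205]
0.8 [-0.     -0.0266  0.0277]
0.9 [-0.0001 -0.0313  0.0354]
1.0 [-0.0001 -0.0351  0.0435]
1.1 [-0.0001 -0.0382  0.052 ]
1.2 [-0.0001 -0.0404  0.0607]
1.3 [-0.0001 -0.0417  0.0696]
1.4 [-0.     -0.0421  0.0786]
1.4 [-0.     -0.0421  0.0786]
```

Call:
step_arm --pt "0 -0.008 0.0078 0" --pt "0 -0.0068 0.006 0" --pt "0 -0.0061 0.0066 0" --pt "0 -0.0054 0.0072 0"

```text
t: 15.72
tcp_pos: [0.4393, -0.2154, 0.1147]
orientation: [-1.107, 1.376, -1.355]
wrist_force: [-6.4, -2.7, -3.1]
width: 0.175
```

```bash
python3 lv.py | sed -n '1p;6,20p'
```

```text
t 15.72 F [-6.3875 -2.7204 -3.1312] w 0.015382557249896915 grasp reader x,y,z -0.05858160678798858 -0.12416022339619333 0.13369144393758797 r 0.09413943681300192 lever 0.7280950460907071 tooly [-0.0123  0.0055 -0.9999]
0.5 [ 0.      0.0179 -0.0117]
0.6 [ 0.      0.011  -0.0058]
0.7 [0.     0.0048 0.0007]
0.8 [ 0.     -0.0007  0.0078]
0.9 [ 0.     -0.0055  0.0154]
1.0 [ 0.0001 -0.0095  0.0234]
1.1 [ 0.0001 -0.0127  0.0318]
1.2 [ 0.0001 -0.0151  0.0405]
1.3 [ 0.0001 -0.0165  0.0494]
1.4 [ 0.0002 -0.0171  0.0584]
1.4 [ 0.0002 -0.0171  0.0584]
```

Call:
step_arm --pt "0 -0.002 0.0095 0" --pt "0 -0.0042 0.0085 0" --pt "0 -0.0038 0.0085 0" --pt "0 -0.003 0.0088 0"

```text
t: 16.05
tcp_pos: [0.4559, -0.219, 0.1272]
orientation: [-1.137, 1.405, -1.33]
wrist_force: [-13.7, -1.9, 8.1]
width: 0.18
```

```bash
python3 lv.py | sed -n '1p;11,20p'
```

```text
t 16.05 F [-13.6815  -1.8653   8.1356] w 0.015831326449201925 grasp reader x,y,z -0.040916505479259374 -0.1240432316529236 0.14616270578330004 r 0.09538433984954653 lever 0.9564078067029391 tooly [-0.0513  0.0133 -0.9986]
1.0 [0.0001 0.0029 0.0061]
1.1 [ 0.0001 -0.0006  0.0143]
1.2 [ 0.0002 -0.0033  0.0229]
1.3 [ 0.0003 -0.0051  0.0317]
1.4 [ 0.0004 -0.006   0.0407]
1.4 [ 0.0004 -0.006   0.0407]
```

Resistance and tool tilt are growing: at 20 N grip the turning bar drags the fingers round. I'll ease the grip so the bar can turn in the pads.

Call:
step_arm --pt "0 0 0.002 0" --pt "0 0 0.005 0" --pt "0 -0.001 0.008 0" --grip_force 6

```text
t: 16.3
tcp_pos: [0.4641, -0.2196, 0.1288]
orientation: [-1.146, 1.417, -1.319]
wrist_force: [-9.9, 0.9, 8.5]
width: 0.177
```

```bash
python3 lv.py | sed -n '1p;11,20p'
```

```text
t 16.30 F [-9.8746  0.8609  8.4602] w 0.015547838849195039 grasp reader x,y,z -0.03242485079621172 -0.12291654892920259 0.14772078601308833 r 0.09352169399615591 lever 1.0456934417409418 tooly [-0.0659  0.0181 -0.9977]
1.0 [-0.      0.005  -0.0023]
1.1 [0.0001 0.0013 0.006 ]
1.2 [ 0.0001 -0.0015  0.0145]
1.3 [ 0.0002 -0.0034  0.0233]
1.4 [ 0.0003 -0.0045  0.0322]
1.4 [ 0.0003 -0.0045  0.0322]
```

```bash
python3 - <<'E'
from h import *
from station import bot,imaging
c=imaging.capture("wrist"); d=imaging.capture("scene"); e=imaging.capture("top")
cv2.imwrite("pics/w12.png",cv2.resize(c["img"][100:330,130:390,::-1],None,fx=2.5,fy=2.5,interpolation=cv2.INTER_CUBIC))
cv2.imwrite("pics/s12.png",np.hstack([cv2.resize(d["img"][80:190,180:280,::-1],(400,440),interpolation=cv2.INTER_CUBIC),cv2.resize(e["img"][180:290,270:370,::-1],(400,440),interpolation=cv2.INTER_CUBIC)]))
s=bot.observe();print(s["wrist_force"],s["moment"],s["width"]*.0878)
E
```

```text
[-5.8669  0.5905  6.9354] [0.1862 1.2851 0.0154] 0.01612135287921559
```

View pics/w12.png

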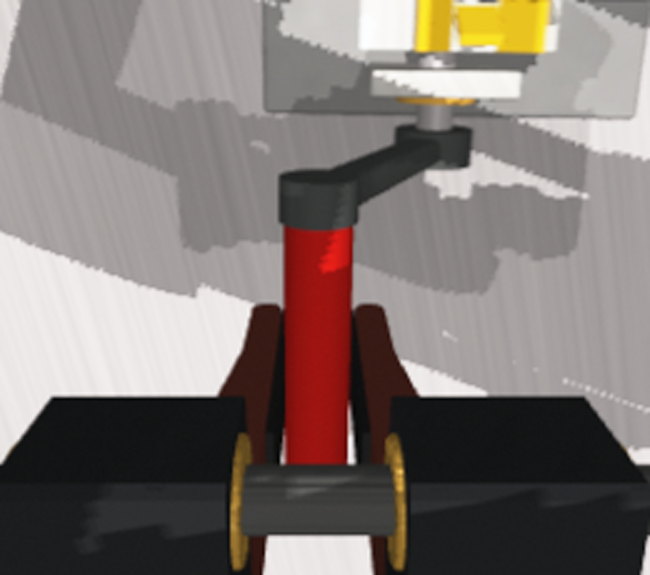

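View pics/s12.png

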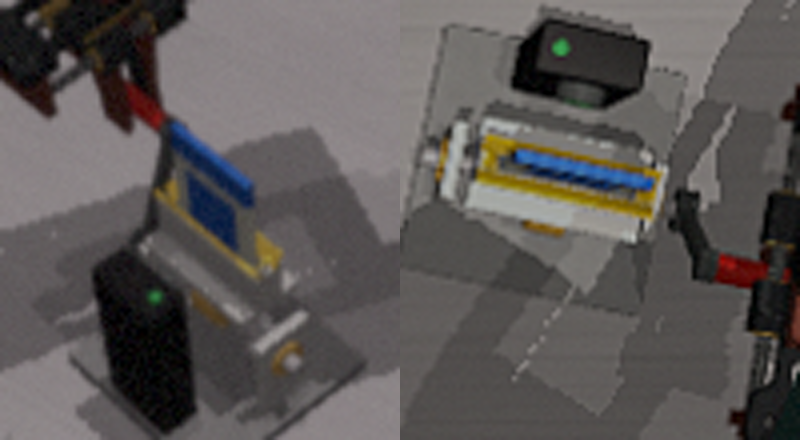

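The lever is partway up (its arm leans toward the robot), the handle is well held, and the plate still stands. Continuing.

Call:
step_arm --pt "0 -0.003 0.006 0" --pt "0 -0.003 0.008 0" --pt "0 -0.003 0.008 0"

```text
t: 16.7
tcp_pos: [0.4829, -0.2231, 0.1358]
orientation: [-1.151, 1.424, -1.314]
wrist_force: [-4.1, -1.2, -6.8]
width: 0.176
```

```bash
python3 lv.py | sed -n '1p;11,20p'
```

```text
t 16.70 F [-4.0846 -1.1831 -6.817 ] w 0.015434732386128767 grasp reader x,y,z -0.013189750304638686 -0.12224660897639723 0.15478246926307648 r 0.09569579924272933 lever 1.261483909484764 tooly [-0.0736  0.0203 -0.9971]
1.0 [-0.0002  0.0135 -0.0209]
1.1 [-0.0001  0.0098 -0.0127]
1.2 [-0.      0.0069 -0.0042]
1.3 [0.0001 0.0049 0.0046]
1.4 [0.0002 0.0038 0.0135]
1.4 [0.0002 0.0038 0.0135]
```

Call:
step_arm --pt "0 0.001 0.006 0" --pt "0 0.001 0.006 0" --pt "0 0 0.002 0"

```text
t: 16.95
tcp_pos: [0.4958, -0.2256, 0.1347]
orientation: [-1.154, 1.428, -1.311]
wrist_force: [-6.0, -0.0, -0.6]
width: 0.178
```

```bash
python3 lv.py | sed -n '1p;13,20p'
```

```text
t 16.95 F [-5.9623 -0.0004 -0.6408] w 0.015667675256983194 grasp reader x,y,z 6.297905798716162e-05 -0.12197013638864378 0.1536547974826008 r 0.09365481865803123 lever 1.4004265194948804 tooly [-0.0787  0.0213 -0.9967]
1.2 [-0.0002  0.0069 -0.0174]
1.3 [-0.0001  0.0048 -0.0087]
1.4 [0.     0.0036 0.0003]
1.4 [0.     0.0036 0.0003]
```

Call:
step_arm --pt "0 0 0.001 0" --pt "0 0 0.001 0" --pt "0 0 0.001 0" --pt "0 0 0.001 0" --grip_force 12

```text
t: 17.28
tcp_pos: [0.4963, -0.2257, 0.1347]
orientation: [-1.161, 1.435, -1.305]
wrist_force: [-5.5, -0.7, 1.0]
width: 0.174
```

```bash
python3 lv.py | sed -n '1p;13,20p'; python3 - <<'E'
from h import *
from station import bot,imaging
s=bot.observe()
c=imaging.capture("wrist"); d=imaging.capture("scene"); e=imaging.capture("top")
np.savez("v6.npz",pos=s["tcp_pos"],rv=s["orientation"],img=c["img"],sc=d["img"],tp=e["img"])
cv2.imwrite("pics/w13.png",cv2.resize(c["img"][100:330,130:390,::-1],None,fx=2.5,fy=2.5,interpolation=cv2.INTER_CUBIC))
cv2.imwrite("pics/s13.png",np.hstack([cv2.resize(d["img"][80:190,180:280,::-1],(400,440),interpolation=cv2.INTER_CUBIC),cv2.resize(e["img"][180:290,270:370,::-1],(400,440),interpolation=cv2.INTER_CUBIC)]))
E
python3 lv.py | head -1
```

```text
t 17.28 F [-5.5293 -0.6825  1.0038] w 0.015311021952502888 grasp reader x,y,z 0.0007647000733777931 -0.12197731596430207 0.1535872161614528 r 0.09359034028708688 lever 1.4079248668293625 tooly [-0.0887  0.023  -0.9958]
1.2 [-0.0002  0.0071 -0.0181]
1.3 [-0.0001  0.0049 -0.0093]
1.4 [ 0.      0.0036 -0.0004]
1.4 [ 0.      0.0036 -0.0004]
t 17.43 F [-5.3192 -0.2385  0.1237] w 0.015374620338858391 grasp reader x,y,z 0.0008460988167378174 -0.12199870597161394 0.15359204878883498 r 0.0935958731980174 lever 1.408794099068355 tooly [-0.0885  0.0229 -0.9958]
```

View pics/w13.png

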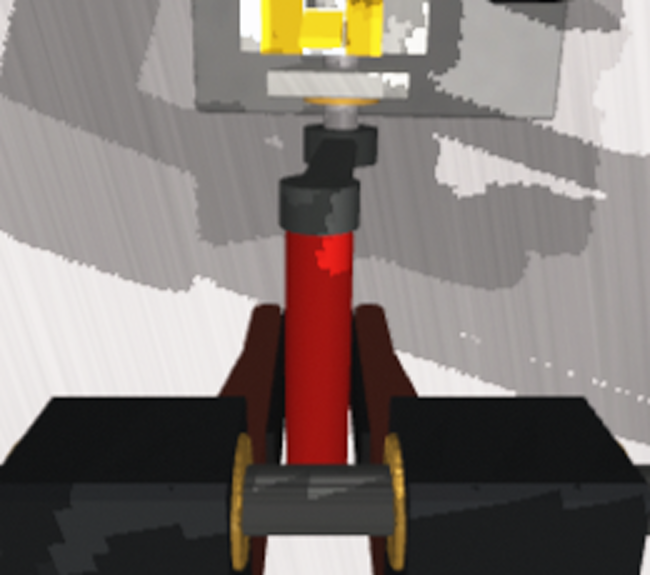

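View pics/s13.png

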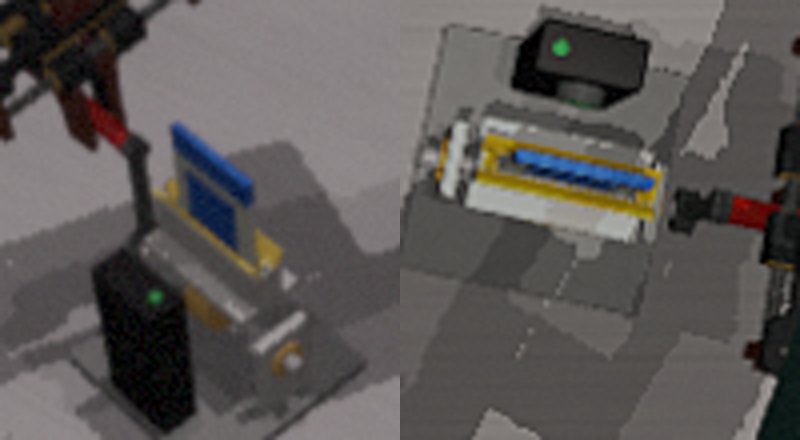

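```bash
python3 - <<'E'
from h import *
v=np.load("v6.npz");w=wristcam(v["pos"],v["rv"])
x=np.array([np.cos(-.217),np.sin(-.217)]); y=np.array([-x[1],x[0]])
W=lambda X,Y,Z:np.r_[np.array([.5235,-.1069])+X*x+Y*y,Z]
show=lambda p:(proj(w,p)[0]-[130,100])*2.5
print("hinge",show(W(0,-.079,.06)))
for th in (1.2,1.3,1.4,1.5,1.6):
    a=th+np.radians(9.8); print(th,"knob",show(W(-.09*np.cos(a),-.086,.06+.09*np.sin(a))), [proj(CAM[c],W(-.09*np.cos(a),-.086,.06+.09*np.sin(a)))[0] for c in("scene","top")])
E
```

```text
hinge [340.4609 139.5706]
1.2 knob [239.5369 221.244 ] [array([217.3274, 112.5511]), array([350.1483, 241.0662])]
1.3 knob [276.8869 224.1313] [array([214.6857, 113.859 ]), array([351.1029, 236.9364])]
1.4 knob [316.0246 226.0666] [array([212.0288, 115.4389]), array([351.9693, 232.7671])]
1.5 knob [355.9384 226.9751] [array([209.3891, 117.2746]), array([352.7364, 228.612 ])]
1.6 knob [395.5587 226.8254] [array([206.7992, 119.3458]), array([353.3949, 224.5241])]
```

The handle's inner end is at column 319 (316 predicted for 1.40), so the lever is at about 1.405 rad. Last check: plate position and steadiness.

```bash
python3 - <<'E'
from h import *
from station import bot
v=np.load("v6.npz")
x=np.array([np.cos(-.217),np.sin(-.217)]); y=np.array([-x[1],x[0]])
W=lambda X,Y,Z:np.r_[np.array([.5235,-.1069])+X*x+Y*y,Z]
for c,k,o in (("scene","sc",(215,100)),("top","tp",(285,205))):
    im=cv2.resize(v[k][o[1]:o[1]+50,o[0]:o[0]+60,::-1],None,fx=8,fy=8,interpolation=cv2.INTER_CUBIC)
    for Y in (-.035,.035):
      for X in (-.003,.003):
        p=(proj(CAM[c],W(X,Y,.2084))[0]-o+.5)*8; cv2.circle(im,tuple(int(t) for t in p),3,(0,0,255),-1)
    cv2.imwrite(f"pics/f_{c}.png",im)
a=cv2.imread("pics/f_scene.png");b=cv2.imread("pics/f_top.png");cv2.imwrite("pics/f.png",np.vstack([a[:300],b[:300]]))
s=bot.observe();print(s["t"],s["wrist_force"],s["joint_velocities"])
E
```

```text
17.4333 [-5.3192 -0.2385  0.1237] [-0.0003 -0.0015  0.0009  0.0011 -0.0017  0.0001]
```

View pics/f.png

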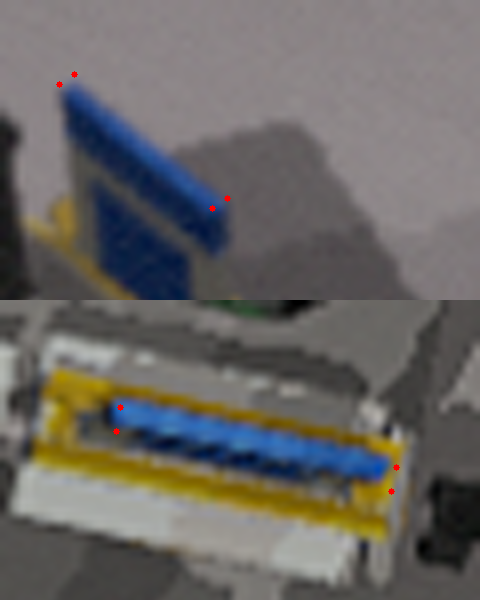

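The plate's top edge is within about 1 px of the prediction for seated and raised, leaning slightly toward +x within the slot's play. The arm is still and holds the lever at about 1.41 rad with 5 N. Handing in.

```bash
python3 - <<'E'
from station import bot
print(bot.hand_in())
E
python3 lv.py | head -1
```

```text
the job is handed in; nothing more can be done
None
the job is handed in; nothing more can be done
```

I finished the job and handed it in at about 17.4 s, still holding the lever. `hand_in()` gives no verdict, so the result rests on the checks below.

**What I did:**
- I pulled the blue plate straight up out of the rack's middle slot and lowered it into the reader's slot until it touched the floor, which read 25 N for a moment. I then relaxed the push, opened the fingers and went straight up.
- I gripped the red handle across from above and swung the lever up along its arc.

**Last checks:**
- **Lever:** it measured 1.41 rad from the arm's pose, and the wrist picture agreed (about 1.40). The arm was still, with about 5 N of steady contact at the handle.
- **Blue plate:** it stood in the lifted slot, clear of the gripper. Its top edge was within about 1 pixel (2 mm) of where a seated plate would be, leaning slightly toward +x within the slot's play.
- **Rest of the scene:** the grey plates looked in place right after the blue one was lifted out. I made no separate final check of them, the bottle or the screwdriver, but the arm's path stayed away from all of them.

**What disagreed:**
- The yellow lips measured about 0.132 m high against 0.142 m in the text. The floor contact matched the text, at about 0.095 m against 0.096 m.
- At 20 N grip, the turning handle dragged and tilted the tool, finally by about 0.09 rad. I eased the grip to 6 N for the rest of the swing and held with 12 N.

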